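# Put the cask sample jars back on their own blocks

## Robot

A 7-joint arm with a two-finger parallel gripper is mounted at the origin on the work surface. World frame = base frame: x ahead of the robot, y to its left, z up, the work surface at z = 0. Lengths are in m, angles in rad, forces in N, time in s.
With the tool pointing down it reaches from about 0.4 to 0.925 m from the base axis. Payload 4.1 kg.
Tool frame: the origin (TCP) lies on the centre line of the jaws, within the pads' length; the fingertips stand 14 mm ahead of it and the grasp point (between the pads) lies 5 mm behind it; z points along the fingers, y is the line along which they close (so a half turn about z gives the same grasp; the last joint's range is limited). The gripper opens to 85 mm and grips with 20 to 120 N. Pads are 22 mm wide; open, the fingers measure 114 mm over their backs; the gripper's body (76 mm by 85 mm) begins 54 mm behind the grasp point. The pads swing forward as they close: fully open they stand 13 mm farther back than shut.
Start: joints at [1.179, 0.398, 0.045, 1.537, -0.019, 1.207, -0.051], TCP at [0.188, -0.622, 0.216] pointing down, gripper open.
Joint ranges: [-2.82, 2.82], [-0.49, 2.23], [-1.37, 1.46], [0, 2.46], [-1.36, 4.5], [0.23, 2], [-2.94, 2.94]. Speed limits (rad/s): [2.57, 2.57, 3.14, 3.14, 3.14, 3.14, 3.14].

## Interface

Orientations are given as [roll, pitch, yaw] about the fixed x, y, z axes, in that order (R = Rz(yaw) Ry(pitch) Rx(roll)).
In Python, from workcell import get_state, eyes, bot gives the robot as it stands.
- The arm moves only by the tool servo_tool, never from a script. Its argument "series" is a list of rows, each an object of numbers: "dx", "dy", "dz": the shift along the world's x, y, z each as a share of 0.25 m, from -1 to 1; "yaw": the turn about the world's z as a share of pi/4 rad, from -1 to 1. A call has 1 to 12 rows; each row shifts and turns the commanded pose from where the row before left it; what a row does not reach is not made up. A row lasts 1/10 s, in which the tool goes at most 50 mm and 8.59 degrees, less where a joint would pass 70% of its speed; a pose out of reach is approached as far as the arm can. A call with a number of a shift or a turn outside -1 to 1 is refused whole. A call with a gripper value outside its range is refused whole. "claw" is the closure, from -1 (fully open) to 1 (shut), so that 0 is half open, set as the call begins (left out, the last holds). The fingers move at their own pace and stop on an object; "force" is the grip in N (left out, the last holds). Time passes only in rows, so rows that do not move let the fingers close. It gives the time, the measured TCP pose, the force, the opening and the grip force at its end, in the units of the state.
- get_state(): the state, without advancing time (a new reading comes with each control period).
- eyes.read_camera(name): name is "scene" or "top" or "wrist"; returns a dict with "frame" (400x640x3 uint8, blue, green, red), "fx", "fy", "cx", "cy" (pixels), "position" and "orientation" of the camera in the world; the wrist camera has in their place "hand_eye" (4x4, takes a point from camera to tool coordinates, whose origin is the TCP and whose axes are the flange's). Camera axes: x right, y up, looking along -z (the intrinsics and any distortion apply to the point x, -y, -z); pixel columns grow to the right and rows downward; lengths in m; the calibration is good to about 2 mm. A picture is of the moment at which its call begins: read the wrist's pose just before it. There is no depth.
- bot.hand_in(): hands the job in; it is judged then, once.
The state is a dict: "t": time; "qpos": joint angles; "dq": joint speeds; "effort": joint torques, N m; "tcp_pos": TCP position; "orientation": TCP orientation; "contact_force": force on the tool from outside, world axes, zero at the start; "moment": the same for the moment, N m; "grip_width": opening from 0.0 (shut) to 1.0 (fully open); "finger_force": force on a finger pad.
Only numpy, scipy, OpenCV 4.12 (cv2) and the standard library are available. Lean on these libraries where they do the work, as an engineer would, in place of code of your own. Each camera call takes 0.05 s, during which the arm holds its last target. There are 200 camera calls.

## Task

The four sample jars on the cask store's bench have been put on the wrong blocks: get every jar onto the block whose disc has the colour of its lid, standing upright in the middle of the disc, using the plain uncoloured block to park a jar on the way. The jars are glass: keep them upright, set them down gently, and never stand one on the bare bench. Leave the steel cup standing where it is.

Things in the scene. Friction and masses are not known exactly. Their poses are not given: they have to be found in the camera images.
- jar_red: Closed amber glass sample jar with a red lid and a white label band; upright, 96 mm tall, 0.2 to 0.45 kg. Round: glass 56 mm in diameter up to 68 mm, a 49 mm neck from 68 to 74 mm, lid 58 mm in diameter from 74 to 96 mm above its underside. Origin at the centre of its underside, z up along the jar. Loose; grip it by the lid from above.
- jar_yellow: Closed amber glass sample jar with a yellow lid and a white label band; upright, 96 mm tall, 0.2 to 0.45 kg. Round: glass 56 mm in diameter up to 68 mm, a 49 mm neck from 68 to 74 mm, lid 58 mm in diameter from 74 to 96 mm above its underside. Origin at the centre of its underside, z up along the jar. Loose; grip it by the lid from above.
- jar_blue: Closed amber glass sample jar with a blue lid and a white label band; upright, 96 mm tall, 0.2 to 0.45 kg. Round: glass 56 mm in diameter up to 68 mm, a 49 mm neck from 68 to 74 mm, lid 58 mm in diameter from 74 to 96 mm above its underside. Origin at the centre of its underside, z up along the jar. Loose; grip it by the lid from above.
- jar_green: Closed amber glass sample jar with a green lid and a white label band; upright, 96 mm tall, 0.2 to 0.45 kg. Round: glass 56 mm in diameter up to 68 mm, a 49 mm neck from 68 to 74 mm, lid 58 mm in diameter from 74 to 96 mm above its underside. Origin at the centre of its underside, z up along the jar. Loose; grip it by the lid from above.
- block_red: Square pale oak block, 104 x 104 mm, fixed to the bench, its flat top covered by a red disc 96 mm in diameter; the home of the jar with the red lid. Origin at the centre of its underside on the bench; the disc's top, on which a jar stands, is 16 mm above the origin. At the start a jar with a lid of another colour stands in the middle of it.
- block_yellow: Square pale oak block, 104 x 104 mm, fixed to the bench, its flat top covered by a yellow disc 96 mm in diameter; the home of the jar with the yellow lid. Origin at the centre of its underside on the bench; the disc's top, on which a jar stands, is 16 mm above the origin. At the start a jar with a lid of another colour stands in the middle of it.
- block_blue: Square pale oak block, 104 x 104 mm, fixed to the bench, its flat top covered by a blue disc 96 mm in diameter; the home of the jar with the blue lid. Origin at the centre of its underside on the bench; the disc's top, on which a jar stands, is 16 mm above the origin. At the start a jar with a lid of another colour stands in the middle of it.
- block_green: Square pale oak block, 104 x 104 mm, fixed to the bench, its flat top covered by a green disc 96 mm in diameter; the home of the jar with the green lid. Origin at the centre of its underside on the bench; the disc's top, on which a jar stands, is 16 mm above the origin. At the start a jar with a lid of another colour stands in the middle of it.
- block_spare: The spare block: the same oak block (104 x 104 mm, fixed, a raised disc of 96 mm in diameter, top 16 mm above its origin at the centre of its underside) but all plain wood, without colour. Empty at the start; a parking place for one jar.
- cup: Empty open steel cup standing loose on the bench somewhere among the blocks, not to be disturbed: 72 mm across the rim, 85 mm tall, origin at the centre of its underside. (A loose wooden bung, 52 mm in diameter and 38 mm tall, also stands among the blocks, at least 130 mm from the centre of any of them. Blocks and cup are 130 mm or more apart, centre to centre.)
Mind the look-alikes: they are no part of the job. What is shaped like the jar_blue but pink is not meant.

How it is judged:
On the way:
1. a jar has been parked on the plain spare block (within 30 mm of its middle, let go) (((horizontal distance between jar_red and block_spare below 0.03 m and z of jar_red in the frame of block_spare between 0.012 and 0.02 m and contact force between jar_red and the fingers below 0.05 N) or (horizontal distance between jar_yellow and block_spare below 0.03 m and z of jar_yellow in the frame of block_spare between 0.012 and 0.02 m and contact force between jar_yellow and the fingers below 0.05 N) or (horizontal distance between jar_blue and block_spare below 0.03 m and z of jar_blue in the frame of block_spare between 0.012 and 0.02 m and contact force between jar_blue and the fingers below 0.05 N) or (horizontal distance between jar_green and block_spare below 0.03 m and z of jar_green in the frame of block_spare between 0.012 and 0.02 m and contact force between jar_green and the fingers below 0.05 N))), for 0.2 s.
At the end, for the whole second after the job is handed in: Each of the four jars stands upright (within 0.1 rad) and at rest on the block with the disc of its lid's colour, its axis within 15 mm of the block's centre; so the plain block is empty again (horizontal distance between jar_red and block_red below 0.015 m and z of jar_red in the frame of block_red between 0.012 and 0.02 m and angle between each of jar_red, jar_yellow, jar_blue, jar_green's own z axis and vertical below 0.1 rad and linear speed of each of jar_red, jar_yellow, jar_blue, jar_green below 0.02 m/s and angular speed of each of jar_red, jar_yellow, jar_blue, jar_green below 0.2 rad/s and horizontal distance between jar_yellow and block_yellow below 0.015 m and z of jar_yellow in the frame of block_yellow between 0.012 and 0.02 m and horizontal distance between jar_blue and block_blue below 0.015 m and z of jar_blue in the frame of block_blue between 0.012 and 0.02 m and horizontal distance between jar_green and block_green below 0.015 m and z of jar_green in the frame of block_green between 0.012 and 0.02 m); the robot touches nothing.
It fails at once if a jar tips by more than 0.5 rad (angle between any of jar_red, jar_yellow, jar_blue, jar_green's own z axis and vertical above 0.5 rad).
It fails at once if a jar is put or falls on the bare bench (underside lower than 8 mm above it) (height (world z) of any of jar_red, jar_yellow, jar_blue, jar_green below 0.008 m).
It fails at once if a jar is dropped or rammed onto a block (more than 60 N between them) (contact force between any of jar_red, jar_yellow, jar_blue, jar_green and block_red above 60 N or contact force between any of jar_red, jar_yellow, jar_blue, jar_green and block_yellow above 60 N or contact force between any of jar_red, jar_yellow, jar_blue, jar_green and block_blue above 60 N or contact force between any of jar_red, jar_yellow, jar_blue, jar_green and block_green above 60 N or contact force between any of jar_red, jar_yellow, jar_blue, jar_green and block_spare above 60 N).
It fails at once if the steel cup is moved by more than 20 mm or tipped by more than 0.3 rad (distance of cup from where it was at the start of the episode above 0.02 m or angle between cup's own z axis and vertical above 0.3 rad).
It also fails if it takes over 144 s, if anything falls off the work surface, if the arm or the gripper's body presses on something with over 40 N, if the wrist force passes 120 N, or if a joint passes its speed limit or range.

## Working session

There is one attempt and no reset: what is moved stays moved. The work goes in short steps, Python scripts to look and compute and a tool call to move; the robot and the scene stay as the last step left them, time stands still between calls to the robot, and variables do not carry over. Pictures are saved under pics/ and viewed, at most 14 in all, crops included, and the job is handed in when it is done.

Besides the shell and the picture viewer there is one more tool, called after "Call:" by a JSON object that holds its "method" and its "body", one argument or row to a line. servo_tool: Moves the arm, as the interface text tells. Its arguments: {"type":"object","properties":{"series":{"type":"array","items":{"type":"object","properties":{"dx":{"type":"number"},"dy":{"type":"number"},"dz":{"type":"number"},"yaw":{"type":"number"}}}},"claw":{"type":"number"},"force":{"type":"number"}},"required":["series"]}

```bash
mkdir -p pics; ls
python3 - <<'E'
from workcell import get_state, eyes
import cv2,json
s=get_state(); print(s)
for n in("top","scene"):
    c=eyes.read_camera(n); cv2.imwrite(f"pics/{n}0.png",c["frame"]); print({k:v for k,v in c.items() if k!="frame"})
E
```

```text
pics
{'t': 0.0, 'qpos': array([ 1.17901188,  0.39923216,  0.0450608 ,  1.53791997, -0.01870677,
        1.20688236, -0.05070681]), 'dq': array([-6.08856240e-04, -9.18113121e-05, -1.22586372e-03, -5.50017451e-04,
        1.20291818e-04,  7.30347411e-04, -1.33165180e-04]), 'effort': array([-3.01884556e-04, -4.75117314e+01,  1.36481490e+00, -2.54217142e+01,
        1.17507105e-02,  9.56923468e-03, -1.39374106e-05]), 'tcp_pos': array([ 0.18740928, -0.62168461,  0.2145203 ]), 'orientation': array([-3.13957791e+00,  1.44829761e-04,  2.92861931e-01]), 'contact_force': array([0.77319361, 0.38164471, 0.60051147]), 'moment': array([-0.03496993,  0.0098754 ,  0.02101522]), 'finger_force': 0.0, 'grip_width': 1.0008070640133617}
{'fx': 451.6050379517389, 'fy': 451.6050379517389, 'cx': 317.94549165518646, 'cy': 201.44274432152832, 'position': array([ 0.32763608, -0.00761898,  1.03430633]), 'orientation': array([ 0.15210407,  0.00606145, -1.568129  ])}
{'fx': 433.5338679757957, 'fy': 433.5338679757957, 'cx': 313.55329356581336, 'cy': 199.30549020129104, 'position': array([ 1.28847914, -0.10332775,  0.77516492]), 'orientation': array([0.84760576, 0.01841451, 1.44028762])}
```

View pics/top0.png

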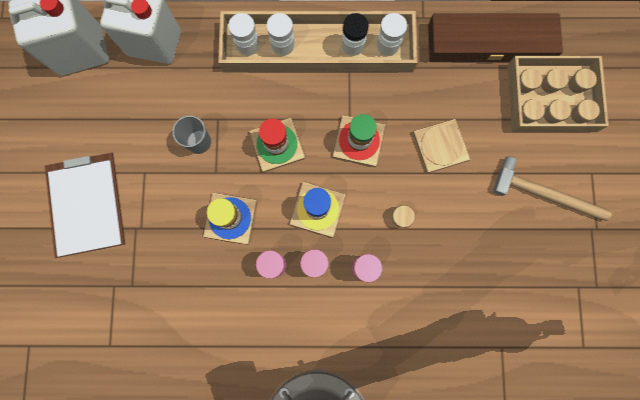

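View pics/scene0.png

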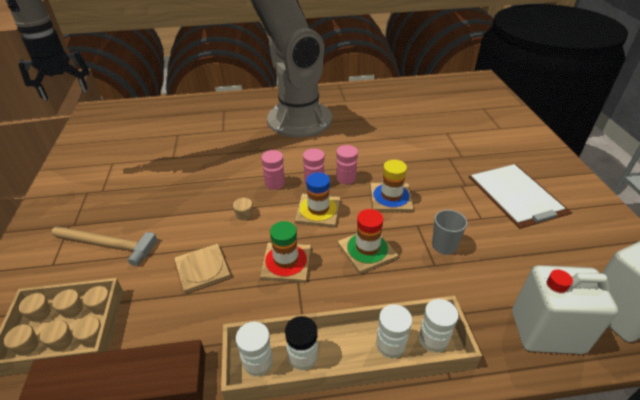

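The top view shows red lid (272,132) on green, green lid (363,128) on red, yellow lid (222,212) on blue, blue lid (317,202) on yellow. The spare block is at (441,146), the cup at (190,133), the bung at (403,216), and the pink jars are in row ~265. The scene view shows the same layout.

```bash
cat > h.py <<'E'
import numpy as np, cv2
from workcell import get_state, eyes
from scipy.spatial.transform import Rotation as R
HUE={'red':(172,8),'yellow':(24,34),'blue':(100,125),'green':(50,85),'pink':(150,171)}
def cast(c,uv,z):
    d=np.array([(uv[0]-c['cx'])/c['fx'],-(uv[1]-c['cy'])/c['fy'],-1.]); d=R.from_euler('xyz',c['orientation']).apply(d)
    p=c['position']; return (p+d*(z-p[2])/d[2])[:2]
def mask(f,k,s=110,v=60):
    h=cv2.cvtColor(f,cv2.COLOR_BGR2HSV); a,b=HUE[k]; H=h[...,0]
    m=((H>=a)|(H<=b)) if a>b else ((H>=a)&(H<=b))
    return (m&(h[...,1]>s)&(h[...,2]>v)).astype(np.uint8)*255
def comps(m,amin=150):
    n,_,st,ce=cv2.connectedComponentsWithStats(m); 
    return [(_==i,st[i],ce[i]) for i in range(1,n) if st[i,4]>amin]
def hullpts(c,m,z):
    p=cv2.findContours(m.astype(np.uint8),0,cv2.CHAIN_APPROX_NONE)[0]
    p=np.vstack(p)[:,0,:]; return np.array([cast(c,q,z) for q in p])
E
python3 - <<'E'
from h import *
for n in("top","scene"):
    c=eyes.read_camera(n); print(n)
    for k in HUE:
        s=60 if k=='pink' else 110
        for m,st,ce in comps(mask(c['frame'],k,s)):
            if st[1]<100 and n=='top': continue
            o=[]
            for z in(.016,.112):
                w=hullpts(c,m,z); (x,y),r=cv2.minEnclosingCircle((w*1000).astype(np.float32)); o+=[round(x),round(y),round(r)]
            print(k,st,ce.round(),o)
E
```

```text
top
red [258 118  28  29 628] [272. 132.] [647, 106, 35, 617, 95, 32]
red [339 123  41  37 635] [357. 145.] [630, -96, 48, 602, -88, 44]
yellow [298 190  41  40 636] [319. 215.] [467, 0, 48, 454, -1, 44]
yellow [207 198  28  28 618] [221. 212.] [459, 221, 33, 447, 199, 30]
blue [304 188  27  28 590] [317. 202.] [484, 2, 32, 469, 1, 29]
blue [210 197  40  42 614] [234. 222.] [446, 200, 47, 435, 181, 43]
green [350 115  26  27 558] [363. 128.] [659, -104, 33, 628, -95, 30]
green [257 127  40  36 508] [279. 150.] [620, 96, 46, 592, 86, 42]
pink [256 251  30  27 621] [270. 264.] [341, 105, 33, 340, 94, 30]
pink [301 250  27  27 581] [314. 263.] [345, 8, 30, 343, 6, 27]
pink [353 254  25  28 474] [365. 267.] [335, -110, 31, 335, -101, 28]
scene
red [336 154  22  31 527] [346. 169.] [313, 110, 73, 436, 83, 64]
red [303 156  22  26 228] [313. 166.] [299, 15, 65, 424, 0, 57]
red [262 159  23  31 525] [274. 175.] [305, -108, 72, 430, -107, 63]
red [357 209  27  24 541] [370. 220.] [533, 123, 44, 629, 95, 38]
red [265 247  42  29 574] [286. 264.] [630, -95, 48, 713, -96, 42]
red [547 269  26  24 442] [559. 281.] [775, 484, 33, 840, 410, 29]
yellow [384 160  23  19 357] [395. 169.] [338, 244, 44, 458, 200, 39]
yellow [299 198  37  23 354] [316. 211.] [467, 0, 49, 571, -13, 42]
blue [306 172  24  21 390] [318. 182.] [362, 14, 44, 479, 0, 39]
blue [374 186  35  21 302] [391. 198.] [446, 202, 47, 552, 163, 41]
green [270 222  26  23 502] [283. 233.] [545, -95, 40, 639, -96, 35]
green [348 236  40  27 459] [367. 252.] [621, 97, 47, 705, 71, 41]
```

Run:
```python
from h import *
for n,(x0,y0,x1,y1) in {"top":(405,112,480,180),"scene":(165,235,240,298)}.items():
    c=eyes.read_camera(n); f=c['frame'][y0:y1,x0:x1]
    v=f[...,1].copy(); t,m=cv2.threshold(v,0,255,cv2.THRESH_OTSU)
    m=cv2.morphologyEx(m,cv2.MORPH_OPEN,np.ones((5,5)))
    b=max(comps(m),key=lambda q:q[1][4]); w=hullpts(c,np.pad(b[0],((y0,0),(x0,0))),.014)
    print(n,cv2.minAreaRect((w*1000).astype(np.float32)))
    if n=="top": cv2.imwrite("pics/sp.png",np.hstack([cv2.resize(f,None,fx=5,fy=5),cv2.cvtColor(cv2.resize(b[0].astype(np.uint8)*255,None,fx=5,fy=5),cv2.COLOR_GRAY2BGR)]))
    if n=="top": print("cup",cast(c,(190,132),.085),"ctr",cast(c,(441.5,146),.016))
```

```text
top ((618.069580078125, -288.81689453125), (102.40507507324219, 102.79559326171875), 16.66307258605957)
cup [0.62594017 0.27809929] ctr [ 0.6144012  -0.28746097]
scene ((616.8038330078125, -288.55535888671875), (103.53549194335938, 103.03472137451172), 16.630462646484375)
```

View pics/sp.png

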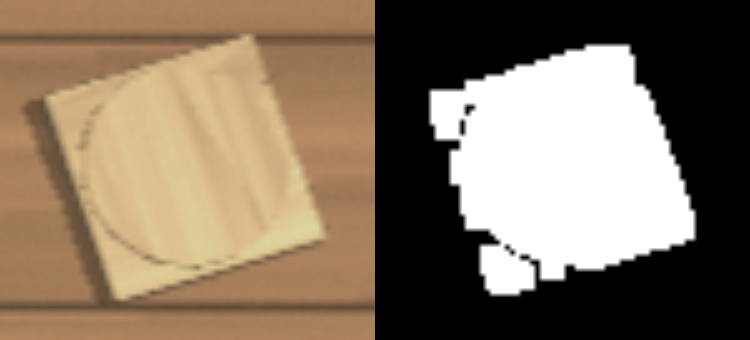

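The crop shows the spare block cleanly, and the two views agree on a centre of (617,-289) mm. Moving.

Call:
{"method": "servo_tool", "body": {
  "claw": -1,
  "force": 40,
  "series": [
    {"dx":0.11,"dy":0.13,"yaw":-0.1},
    {"dx":0.11,"dy":0.13,"yaw":-0.1},
    {"dx":0.11,"dy":0.13,"yaw":-0.1},
    {"dx":0.11,"dy":0.13,"yaw":-0.073},
    {"dx":0.11,"dy":0.13},
    {"dx":0.11,"dy":0.13},
    {"dx":0.11,"dy":0.13},
    {"dx":0.11,"dy":0.13},
    {"dx":0.11,"dy":0.13},
    {"dx":0.11,"dy":0.13},
    {"dx":0.11,"dy":0.13},
    {"dx":0.11,"dy":0.13}
  ]
}}

```text
schema error: expected keys dx, dy, dz, yaw
```

Call:
{"method": "servo_tool", "body": {
  "claw": -1,
  "force": 40,
  "series": [
    {"dx":0.11,"dy":0.13,"dz":0,"yaw":-0.1},
    {"dx":0.11,"dy":0.13,"dz":0,"yaw":-0.1},
    {"dx":0.11,"dy":0.13,"dz":0,"yaw":-0.1},
    {"dx":0.11,"dy":0.13,"dz":0,"yaw":-0.073},
    {"dx":0.11,"dy":0.13,"dz":0,"yaw":0},
    {"dx":0.11,"dy":0.13,"dz":0,"yaw":0},
    {"dx":0.11,"dy":0.13,"dz":0,"yaw":0},
    {"dx":0.11,"dy":0.13,"dz":0,"yaw":0},
    {"dx":0.11,"dy":0.13,"dz":0,"yaw":0},
    {"dx":0.11,"dy":0.13,"dz":0,"yaw":0},
    {"dx":0.11,"dy":0.13,"dz":0,"yaw":0},
    {"dx":0.11,"dy":0.13,"dz":0,"yaw":0}
  ]
}}

```text
t: 1.5
tcp_pos: [0.5185, -0.231, 0.2159]
orientation: [3.141, -0.0, -0.0]
contact_force: [0.4, -0.6, -0.5]
grip_width: 0.997
finger_force: 0.0
```

Call:
{"method": "servo_tool", "body": {
  "series": [
    {"dx":0.074,"dy":0.09,"dz":0,"yaw":0},
    {"dx":0.074,"dy":0.09,"dz":0,"yaw":0},
    {"dx":0.074,"dy":0.09,"dz":0,"yaw":0},
    {"dx":0.074,"dy":0.09,"dz":0,"yaw":0},
    {"dx":0.074,"dy":0.09,"dz":0,"yaw":0},
    {"dx":0.074,"dy":0.09,"dz":0,"yaw":0},
    {"dx":0,"dy":0,"dz":0,"yaw":0},
    {"dx":0,"dy":0,"dz":0,"yaw":0}
  ]
}}

```text
t: 2.3
tcp_pos: [0.6286, -0.0969, 0.2153]
orientation: [3.141, 0.001, 0.001]
contact_force: [0.5, -0.3, -0.5]
grip_width: 0.999
finger_force: 0.0
```

Run:
```python
from h import *
s=get_state(); print(s['tcp_pos'],s['qpos'])
c=eyes.read_camera("wrist"); cv2.imwrite("pics/w0.png",c["frame"]); print(c['hand_eye'],c['fx'],c['cx'],c['cy'])
```

```text
[ 0.6285814  -0.09693945  0.21532734] [ 0.26905724  0.3815509  -0.24496036  1.56583223  0.09722507  1.20693972
 -1.56313176]
[[-5.95533422e-04  9.60670813e-01  2.77689098e-01  6.92341298e-02]
 [ 9.99999821e-01  5.54933107e-04  2.24802766e-04  7.10679121e-04]
 [ 6.18625815e-05  2.77689182e-01 -9.60670971e-01 -1.58625217e-01]
 [ 0.00000000e+00  0.00000000e+00  0.00000000e+00  1.00000000e+00]] 291.91428197233364 320.4674903209761 203.50145322391546
```

View pics/w0.png

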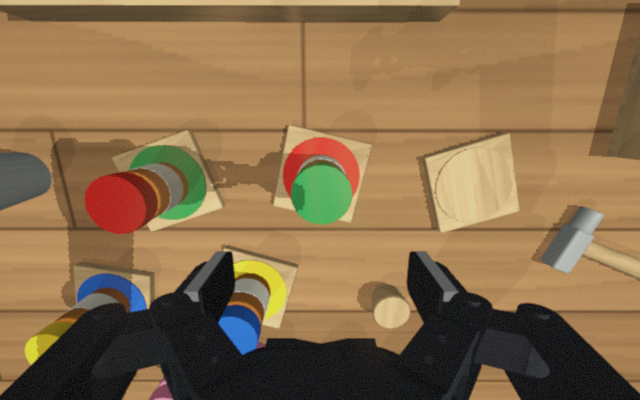

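The wrist view shows the green lid at (322,194), the red disc around (321,172) and the spare at (470,183). I'll check this view against the earlier numbers.

```bash
cat >> h.py <<'E'
def wrist():
    s=get_state(); c=eyes.read_camera("wrist"); r=R.from_euler('xyz',s['orientation']); H=c['hand_eye']
    c['position']=s['tcp_pos']+r.apply(H[:3,3]); c['orientation']=(r*R.from_matrix(H[:3,:3])).as_euler('xyz'); return c
def circ(c,k,amin=1200):
    for m,st,ce in comps(mask(c['frame'],k),amin):
        print(k,st,[tuple(round(float(v)) for v in (*a,b)) for z in(.016,.112) for a,b in [cv2.minEnclosingCircle((hullpts(c,m,z)*1000).astype(np.float32))]])
E
python3 - <<'E'
from h import *
c=wrist(); [circ(c,k) for k in('red','green','yellow','blue')]; print(cast(c,(470,183),.016))
E
```

```text
red [ 281  137   77   59 1831] [(630, -98, 48), (648, -98, 35)]
red [  82  172   74   62 3500] [(595, 158, 47), (622, 89, 35)]
green [ 129  145   76   74 1937] [(621, 94, 47), (641, 42, 35)]
green [ 290  164   60   60 2602] [(606, -97, 39), (631, -98, 29)]
yellow [ 233  260   53   60 1233] [(467, -2, 49), (529, -28, 36)]
blue [ 217  305   42   51 1400] [(400, 23, 44), (480, -10, 32)]
[ 0.62009551 -0.28641045]
```

Call:
{"method": "servo_tool", "body": {
  "series": [
    {"dx":0.004,"dy":0,"dz":-0.09,"yaw":0},
    {"dx":0,"dy":0,"dz":-0.09,"yaw":0},
    {"dx":0,"dy":0,"dz":-0.09,"yaw":0},
    {"dx":0,"dy":0,"dz":-0.09,"yaw":0},
    {"dx":0,"dy":0,"dz":-0.07,"yaw":0},
    {"dx":0,"dy":0,"dz":-0.06,"yaw":0},
    {"dx":0,"dy":0,"dz":0,"yaw":0},
    {"dx":0,"dy":0,"dz":0,"yaw":0}
  ]
}}

```text
t: 3.2
tcp_pos: [0.6297, -0.0981, 0.0935]
orientation: [3.141, -0.0, -0.001]
contact_force: [0.4, 0.2, -0.1]
grip_width: 0.997
finger_force: 0.0
```

Call:
{"method": "servo_tool", "body": {
  "claw": 1,
  "force": 40,
  "series": [
    {"dx":0,"dy":0,"dz":0,"yaw":0},
    {"dx":0,"dy":0,"dz":0,"yaw":0},
    {"dx":0,"dy":0,"dz":0,"yaw":0},
    {"dx":0,"dy":0,"dz":0,"yaw":0},
    {"dx":0,"dy":0,"dz":0,"yaw":0},
    {"dx":0,"dy":0,"dz":0,"yaw":0},
    {"dx":0,"dy":0,"dz":0,"yaw":0},
    {"dx":0,"dy":0,"dz":0,"yaw":0},
    {"dx":0,"dy":0,"dz":0,"yaw":0},
    {"dx":0,"dy":0,"dz":0,"yaw":0}
  ]
}}

```text
t: 4.2
tcp_pos: [0.6371, -0.0888, 0.1025]
orientation: [-3.133, -0.016, 0.004]
contact_force: [-2.9, 11.1, 29.9]
grip_width: 0.006
finger_force: 15.1
```

Run:
```python
from h import *
c=eyes.read_camera("scene"); w=eyes.read_camera("wrist"); f=c['frame'][170:300,180:420]
cv2.imwrite("pics/s1.png",np.vstack([cv2.resize(f,(560,303)),cv2.resize(w['frame'],(560,290))[:290]]))
s=get_state(); print(s['tcp_pos'],s['contact_force'],s['finger_force'],s['grip_width'])
```

```text
[ 0.63709019 -0.08877876  0.10250995] [-3.82982076 11.50641601 29.58914129] 15.08776040689554 -0.00029825639905461807
```

View pics/s1.png

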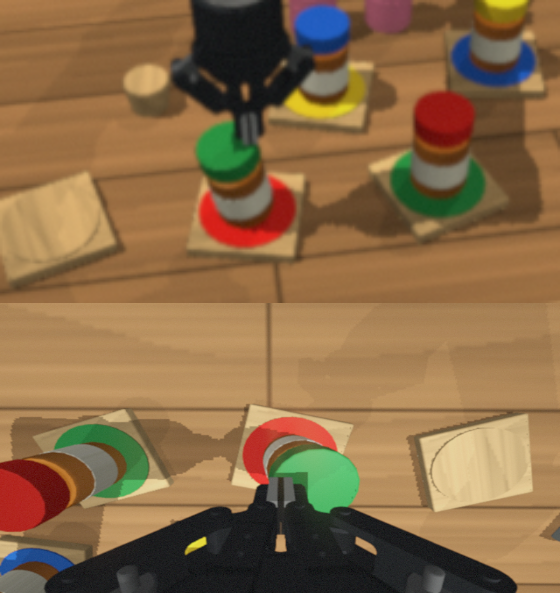

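The jar leans towards -y with the shut fingers against its lid, so it has squirted out of the jaws. I need the geometry before I undo this.

Run:
```python
from h import *
w=wrist(); H=w['hand_eye']
def proj(p):
    q=np.linalg.inv(H)@np.r_[p,1]; return (w['cx']+w['fx']*q[0]/-q[2], w['cy']-w['fx']*q[1]/-q[2])
for p in [(0,0,0),(0,0,.014),(0,0,-.005),(.011,0,.014),(-.011,0,.014),(0,.04,0.0)]: print(p,np.round(proj(p)))
cv2.imwrite("pics/w2.png",cv2.resize(w['frame'][150:330,200:440],None,fx=3,fy=3))
cs={n:eyes.read_camera(n) for n in("scene","top")}; cs['wrist']=w
P=[];D=[]
for n,c in cs.items():
    L=[q for q in comps(mask(c['frame'],'green')) ]
    for m,st,ce in L: print(n,st,ce.round(), 'z.1',cast(c,ce,.105).round(3))
```

```text
(0, 0, 0) [319. 242.]
(0, 0, 0.014) [319. 233.]
(0, 0, -0.005) [319. 245.]
(0.011, 0, 0.014) [319. 216.]
(-0.011, 0, 0.014) [319. 249.]
(0, 0.04, 0.0) [387. 242.]
scene [264 222  27  26 462] [276. 235.] z.1 [ 0.638 -0.111]
scene [348 236  40  27 452] [367. 252.] z.1 [0.712 0.07 ]
top [257 127  40  36 500] [279. 150.] z.1 [0.581 0.082]
wrist [  62  167  108  102 3992] [128. 209.] z.1 [0.657 0.019]
wrist [ 307  201  104   90 5056] [368. 243.] z.1 [ 0.637 -0.117]
```

View pics/w2.png

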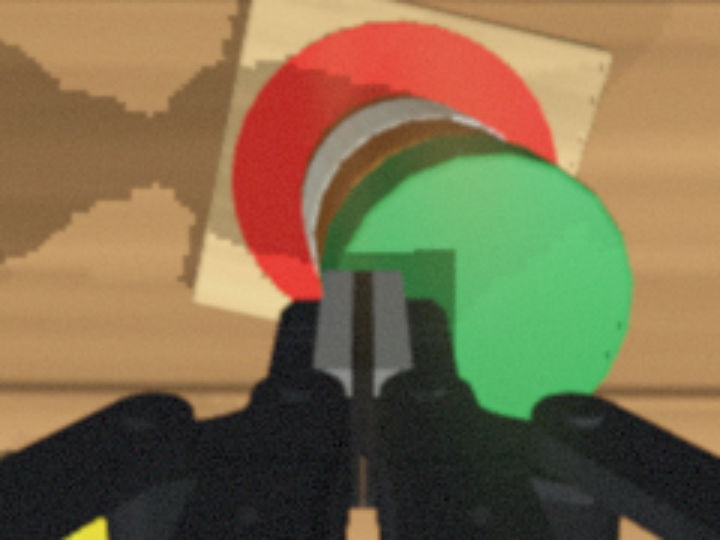

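Call:
{"method": "servo_tool", "body": {
  "series": [
    {"dx":0.009,"dy":0.013,"dz":0.012,"yaw":0},
    {"dx":0.009,"dy":0.013,"dz":0.012,"yaw":0},
    {"dx":0.009,"dy":0.013,"dz":0.012,"yaw":0},
    {"dx":0,"dy":0,"dz":0,"yaw":0},
    {"dx":0,"dy":0,"dz":0,"yaw":0}
  ]
}}

```text
t: 4.95
tcp_pos: [0.6359, -0.0882, 0.1016]
orientation: [3.141, 0.001, -0.001]
contact_force: [0.5, 0.6, 0.9]
grip_width: -0.004
finger_force: 0.0
```

Run:
```python
from h import *
w=wrist()
s=get_state(); print(s['tcp_pos'],s['contact_force'],s['finger_force'],s['grip_width'])
c=eyes.read_camera("scene"); 
for n,q in (('w',w),('s',c)):
  for m,st,ce in comps(mask(q['frame'],'green')): print(n,st,cast(q,ce,.112).round(3))
f=c['frame'][200:290,240:340]
cv2.imwrite("pics/s3.png",np.hstack([cv2.resize(f,None,fx=4,fy=4),cv2.resize(w['frame'][150:330,220:420],None,fx=2,fy=2)]))
```

```text
[ 0.63571857 -0.08834262  0.10136919] [ 0.13935402 -0.12946322  0.4341189 ] 0.0 -0.000458233169081507
w [  58  166  110  102 4098] [0.66  0.014]
w [ 284  210  102   80 3821] [ 0.639 -0.1  ]
s [270 222  26  24 404] [ 0.645 -0.099]
s [348 236  40  27 450] [0.718 0.068]
```

View pics/s3.png

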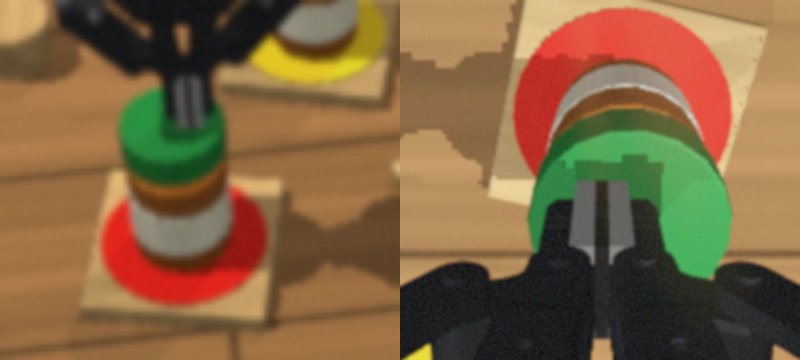

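Forces are zero, the jar is upright again, and the fingertips sit just above the lid even though the TCP reads z=0.1014. So the real tips are not where I assumed. I'll triangulate them from the wrist view at (321,240) and the scene view at (287,232).

Run:
```python
from h import *
w=wrist(); c=eyes.read_camera("scene"); s=get_state()
def ray(c,uv):
    d=np.array([(uv[0]-c['cx'])/c['fx'],-(uv[1]-c['cy'])/c['fy'],-1.]); return c['position'],R.from_euler('xyz',c['orientation']).apply(d)
def tri(a,b):
    (p,d),(q,e)=a,b; t=np.linalg.lstsq(np.c_[d,-e],q-p,rcond=None)[0]; return (p+t[0]*d-s['tcp_pos']).round(4),(q+t[1]*e-s['tcp_pos']).round(4)
for v in(238,240,242): print(tri(ray(w,(321,v)),ray(c,(287,232))))
print(s['qpos'])
```

```text
(array([ 0.0104, -0.0011,  0.0192]), array([0.0105, 0.0006, 0.0192]))
(array([ 0.0084, -0.0011,  0.0172]), array([0.0085, 0.0007, 0.0172]))
(array([ 0.0064, -0.0011,  0.0151]), array([0.0064, 0.0007, 0.0151]))
[ 0.24536125  0.4926003  -0.2359263   1.66723787  0.13230374  0.99858929
 -1.60710426]
```

Shut tips stand about 17 mm *behind* the reported TCP, about 31 mm off nominal, so I must grip with the TCP near z=0.0625. I'll raise, open and re-measure.

Call:
{"method": "servo_tool", "body": {
  "series": [
    {"dx":0,"dy":0,"dz":0.06,"yaw":0},
    {"dx":0,"dy":0,"dz":0.1,"yaw":0},
    {"dx":0,"dy":0,"dz":0.1,"yaw":0},
    {"dx":0,"dy":0,"dz":0.1,"yaw":0},
    {"dx":0,"dy":0,"dz":0.1,"yaw":0},
    {"dx":0,"dy":0,"dz":0,"yaw":0},
    {"dx":0,"dy":0,"dz":0,"yaw":0}
  ]
}}

```text
t: 5.85
tcp_pos: [0.6367, -0.0877, 0.2183]
orientation: [3.141, -0.002, -0.0]
contact_force: [-1.1, -0.0, -0.1]
grip_width: -0.001
finger_force: 0.0
```

Call:
{"method": "servo_tool", "body": {
  "claw": -1,
  "series": [
    {"dx":0,"dy":0,"dz":0,"yaw":0},
    {"dx":0,"dy":0,"dz":0,"yaw":0},
    {"dx":0,"dy":0,"dz":0,"yaw":0},
    {"dx":0,"dy":0,"dz":0,"yaw":0},
    {"dx":0,"dy":0,"dz":0,"yaw":0},
    {"dx":0,"dy":0,"dz":0,"yaw":0},
    {"dx":0,"dy":0,"dz":0,"yaw":0},
    {"dx":0,"dy":0,"dz":0,"yaw":0}
  ]
}}

```text
t: 6.65
tcp_pos: [0.6364, -0.0876, 0.2171]
orientation: [3.141, 0.0, -0.0]
contact_force: [0.5, -0.1, 0.1]
grip_width: 1.003
finger_force: 0.0
```

Run:
```python
from h import *
c=wrist(); [circ(c,k) for k in('red','green')]; cv2.imwrite('pics/w4.png',c['frame']); print(get_state()['tcp_pos'])
```

```text
red [ 290  144   77   62 1824] [(630, -98, 48), (650, -95, 35)]
red [  98  180   71   61 3319] [(591, 154, 47), (622, 89, 34)]
green [ 139  152   75   73 1904] [(621, 94, 47), (643, 45, 35)]
green [ 302  173   58   58 2310] [(603, -102, 39), (631, -98, 28)]
[ 0.63641582 -0.08759197  0.21719522]
```

Call:
{"method": "servo_tool", "body": {
  "series": [
    {"dx":-0.022,"dy":-0.038,"dz":0,"yaw":0},
    {"dx":0,"dy":0,"dz":-0.08,"yaw":0},
    {"dx":0,"dy":0,"dz":-0.08,"yaw":0},
    {"dx":0,"dy":0,"dz":-0.08,"yaw":0},
    {"dx":0,"dy":0,"dz":-0.08,"yaw":0},
    {"dx":0,"dy":0,"dz":-0.08,"yaw":0},
    {"dx":0,"dy":0,"dz":-0.08,"yaw":0},
    {"dx":0,"dy":0,"dz":-0.06,"yaw":0},
    {"dx":0,"dy":0,"dz":-0.05,"yaw":0},
    {"dx":0,"dy":0,"dz":-0.038,"yaw":0},
    {"dx":0,"dy":0,"dz":0,"yaw":0},
    {"dx":0,"dy":0,"dz":0,"yaw":0}
  ]
}}

```text
t: 7.9
tcp_pos: [0.6313, -0.0971, 0.0606]
orientation: [3.141, -0.001, -0.0]
contact_force: [0.7, 1.1, -0.1]
grip_width: 1.001
finger_force: 0.0
```

Call:
{"method": "servo_tool", "body": {
  "claw": 0.1,
  "force": 30,
  "series": [
    {"dx":0,"dy":0,"dz":0,"yaw":0},
    {"dx":0,"dy":0,"dz":0,"yaw":0},
    {"dx":0,"dy":0,"dz":0,"yaw":0},
    {"dx":0,"dy":0,"dz":0,"yaw":0},
    {"dx":0,"dy":0,"dz":0,"yaw":0},
    {"dx":0,"dy":0,"dz":0,"yaw":0},
    {"dx":0,"dy":0,"dz":0,"yaw":0},
    {"dx":0,"dy":0,"dz":0,"yaw":0}
  ]
}}

```text
t: 8.7
tcp_pos: [0.6317, -0.0973, 0.0612]
orientation: [3.141, -0.002, -0.0]
contact_force: [-0.9, -0.2, 4.9]
grip_width: 0.666
finger_force: 32.6
```

Call:
{"method": "servo_tool", "body": {
  "claw": 0.3,
  "force": 40,
  "series": [
    {"dx":0,"dy":0,"dz":0,"yaw":0},
    {"dx":0,"dy":0,"dz":0,"yaw":0},
    {"dx":0,"dy":0,"dz":0.03,"yaw":0},
    {"dx":0,"dy":0,"dz":0.05,"yaw":0},
    {"dx":0,"dy":0,"dz":0.06,"yaw":0},
    {"dx":0,"dy":0,"dz":0.06,"yaw":0},
    {"dx":0,"dy":0,"dz":0.06,"yaw":0},
    {"dx":0,"dy":0,"dz":0.04,"yaw":0},
    {"dx":0,"dy":0,"dz":0,"yaw":0},
    {"dx":0,"dy":0,"dz":0,"yaw":0}
  ]
}}

```text
t: 9.7
tcp_pos: [0.6307, -0.0971, 0.1352]
orientation: [3.141, 0.0, -0.0]
contact_force: [-0.7, -0.2, -3.2]
grip_width: 0.661
finger_force: 43.4
```

Run:
```python
from h import *
c=eyes.read_camera("scene"); w=eyes.read_camera("wrist"); f=c['frame'][150:300,180:420]
cv2.imwrite("pics/s5.png",np.vstack([cv2.resize(f,(480,300)),cv2.resize(w['frame'],(480,300))]))
```

```text
(no output)
```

View pics/s5.png

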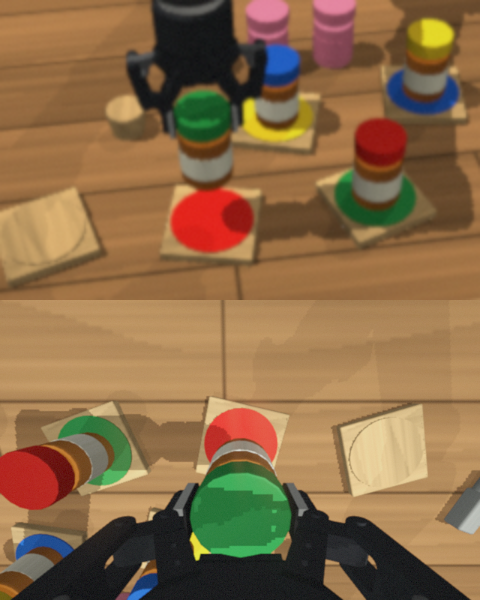

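The green jar is held upright by the lid, clear of the red block. I'll carry it to the spare.

Call:
{"method": "servo_tool", "body": {
  "series": [
    {"dx":-0.005,"dy":-0.04,"dz":0,"yaw":0},
    {"dx":-0.005,"dy":-0.08,"dz":0,"yaw":0},
    {"dx":-0.005,"dy":-0.1,"dz":0,"yaw":0},
    {"dx":-0.005,"dy":-0.1,"dz":0,"yaw":0},
    {"dx":-0.005,"dy":-0.1,"dz":0,"yaw":0},
    {"dx":-0.005,"dy":-0.1,"dz":0,"yaw":0},
    {"dx":-0.005,"dy":-0.1,"dz":0,"yaw":0},
    {"dx":-0.005,"dy":-0.08,"dz":0,"yaw":0},
    {"dx":-0.005,"dy":-0.044,"dz":0,"yaw":0},
    {"dx":-0.005,"dy":-0.02,"dz":0,"yaw":0},
    {"dx":0,"dy":0,"dz":0,"yaw":0},
    {"dx":0,"dy":0,"dz":0,"yaw":0}
  ]
}}

```text
t: 11.0
tcp_pos: [0.6187, -0.2864, 0.135]
orientation: [-3.14, 0.0, 0.002]
contact_force: [-0.4, 0.5, -3.9]
grip_width: 0.668
finger_force: 43.4
```

Call:
{"method": "servo_tool", "body": {
  "series": [
    {"dx":0,"dy":0,"dz":-0.06,"yaw":0},
    {"dx":0,"dy":0,"dz":-0.06,"yaw":0},
    {"dx":0,"dy":0,"dz":-0.06,"yaw":0},
    {"dx":0,"dy":0,"dz":-0.05,"yaw":0},
    {"dx":0,"dy":0,"dz":-0.02,"yaw":0},
    {"dx":0,"dy":0,"dz":-0.012,"yaw":0},
    {"dx":0,"dy":0,"dz":-0.01,"yaw":0},
    {"dx":0,"dy":0,"dz":-0.008,"yaw":0},
    {"dx":0,"dy":0,"dz":0,"yaw":0},
    {"dx":0,"dy":0,"dz":0,"yaw":0}
  ]
}}

```text
t: 12.0
tcp_pos: [0.6187, -0.2883, 0.0656]
orientation: [3.141, -0.001, -0.0]
contact_force: [-0.2, -0.0, -2.9]
grip_width: 0.668
finger_force: 43.4
```

Call:
{"method": "servo_tool", "body": {
  "series": [
    {"dx":0,"dy":0,"dz":-0.005,"yaw":0},
    {"dx":0,"dy":0,"dz":-0.005,"yaw":0},
    {"dx":0,"dy":0,"dz":-0.004,"yaw":0},
    {"dx":0,"dy":0,"dz":-0.004,"yaw":0},
    {"dx":0,"dy":0,"dz":0,"yaw":0},
    {"dx":0,"dy":0,"dz":0,"yaw":0}
  ]
}}

```text
t: 12.6
tcp_pos: [0.6186, -0.2881, 0.0614]
orientation: [3.141, -0.0, -0.0]
contact_force: [-1.4, 0.6, 2.5]
grip_width: 0.665
finger_force: 43.9
```

Call:
{"method": "servo_tool", "body": {
  "claw": -1,
  "series": [
    {"dx":0,"dy":0,"dz":0,"yaw":0},
    {"dx":0,"dy":0,"dz":0,"yaw":0},
    {"dx":0,"dy":0,"dz":0,"yaw":0},
    {"dx":0,"dy":0,"dz":0,"yaw":0},
    {"dx":0,"dy":0,"dz":0.08,"yaw":0},
    {"dx":0,"dy":0,"dz":0.12,"yaw":0},
    {"dx":0,"dy":0,"dz":0.12,"yaw":0},
    {"dx":0,"dy":0,"dz":0.12,"yaw":0},
    {"dx":0,"dy":0,"dz":0.12,"yaw":0},
    {"dx":0,"dy":0,"dz":0.06,"yaw":0},
    {"dx":0,"dy":0,"dz":0,"yaw":0},
    {"dx":0,"dy":0,"dz":0,"yaw":0}
  ]
}}

```text
t: 13.8
tcp_pos: [0.6178, -0.2879, 0.2144]
orientation: [-3.141, 0.002, -0.0]
contact_force: [-1.0, 0.7, -0.8]
grip_width: 0.999
finger_force: 0.0
```

Run:
```python
from h import *
c=wrist(); [circ(c,k) for k in('red','green')]; s=get_state(); print(s['tcp_pos'],s['qpos'].round(2))
```

```text
red [ 126  128   79   77 4718] [(630, -98, 48), (645, -149, 35)]
green [   0  136   52   76 1894] [(620, 93, 48), (638, -9, 35)]
green [ 291  166   60   61 2664] [(592, -289, 40), (618, -289, 29)]
[ 0.61735197 -0.28771867  0.21352519] [ 0.51  0.46 -0.19  1.45  0.09  1.24 -1.27]
```

The green jar stands at (618,-289), centred on the spare. Next is the red jar at about (620,95).

Call:
{"method": "servo_tool", "body": {
  "series": [
    {"dx":0.01,"dy":0.1,"dz":0,"yaw":0},
    {"dx":0,"dy":0.15,"dz":0,"yaw":0},
    {"dx":0,"dy":0.16,"dz":0,"yaw":0},
    {"dx":0,"dy":0.17,"dz":0,"yaw":0},
    {"dx":0,"dy":0.17,"dz":0,"yaw":0},
    {"dx":0,"dy":0.17,"dz":0,"yaw":0},
    {"dx":0,"dy":0.17,"dz":0,"yaw":0},
    {"dx":0,"dy":0.17,"dz":0,"yaw":0},
    {"dx":0,"dy":0.15,"dz":0,"yaw":0},
    {"dx":0,"dy":0.12,"dz":0,"yaw":0},
    {"dx":0,"dy":0,"dz":0,"yaw":0},
    {"dx":0,"dy":0,"dz":0,"yaw":0}
  ]
}}

```text
t: 15.05
tcp_pos: [0.6198, 0.0948, 0.2137]
orientation: [3.141, 0.003, 0.002]
contact_force: [-0.9, -0.4, 0.5]
grip_width: 1.001
finger_force: 0.0
```

Run:
```python
from h import *
c=wrist(); [circ(c,k) for k in('red','green')]; s=get_state(); print(s['tcp_pos'],s['qpos'].round(2))
```

```text
red [ 437  130   80   77 4695] [(629, -98, 48), (645, -46, 35)]
red [ 290  163   61   63 2992] [(596, 95, 41), (621, 95, 30)]
[0.62019588 0.09314242 0.2139462 ] [ 0.03  0.37 -0.33  1.59  0.13  1.21 -1.89]
```

Call:
{"method": "servo_tool", "body": {
  "series": [
    {"dx":0,"dy":0.002,"dz":-0.08,"yaw":0},
    {"dx":0,"dy":0,"dz":-0.08,"yaw":0},
    {"dx":0,"dy":0,"dz":-0.08,"yaw":0},
    {"dx":0,"dy":0,"dz":-0.08,"yaw":0},
    {"dx":0,"dy":0,"dz":-0.08,"yaw":0},
    {"dx":0,"dy":0,"dz":-0.08,"yaw":0},
    {"dx":0,"dy":0,"dz":-0.06,"yaw":0},
    {"dx":0,"dy":0,"dz":-0.04,"yaw":0},
    {"dx":0,"dy":0,"dz":-0.032,"yaw":0},
    {"dx":0,"dy":0,"dz":0,"yaw":0},
    {"dx":0,"dy":0,"dz":0,"yaw":0}
  ]
}}

```text
t: 16.2
tcp_pos: [0.6214, 0.0949, 0.0632]
orientation: [-3.142, -0.001, -0.0]
contact_force: [-0.0, 0.3, -0.6]
grip_width: 0.998
finger_force: 0.0
```

Call:
{"method": "servo_tool", "body": {
  "claw": 0.3,
  "force": 40,
  "series": [
    {"dx":0,"dy":0,"dz":0,"yaw":0},
    {"dx":0,"dy":0,"dz":0,"yaw":0},
    {"dx":0,"dy":0,"dz":0,"yaw":0},
    {"dx":0,"dy":0,"dz":0,"yaw":0},
    {"dx":0,"dy":0,"dz":0,"yaw":0},
    {"dx":0,"dy":0,"dz":0,"yaw":0},
    {"dx":0,"dy":0,"dz":0,"yaw":0}
  ]
}}

```text
t: 16.9
tcp_pos: [0.6216, 0.0953, 0.0637]
orientation: [-3.141, -0.002, 0.0]
contact_force: [-0.4, 0.2, 5.6]
grip_width: 0.666
finger_force: 43.3
```

Call:
{"method": "servo_tool", "body": {
  "series": [
    {"dx":0,"dy":0,"dz":0.03,"yaw":0},
    {"dx":0,"dy":0,"dz":0.05,"yaw":0},
    {"dx":0,"dy":0,"dz":0.06,"yaw":0},
    {"dx":0,"dy":0,"dz":0.06,"yaw":0},
    {"dx":0,"dy":0,"dz":0.06,"yaw":0},
    {"dx":0,"dy":0,"dz":0.04,"yaw":0},
    {"dx":0,"dy":0,"dz":0,"yaw":0},
    {"dx":0,"dy":0,"dz":0,"yaw":0}
  ]
}}

```text
t: 17.7
tcp_pos: [0.6207, 0.0948, 0.1377]
orientation: [3.141, 0.0, -0.0]
contact_force: [-0.8, -0.7, -3.1]
grip_width: 0.666
finger_force: 43.7
```

Call:
{"method": "servo_tool", "body": {
  "series": [
    {"dx":0.004,"dy":-0.04,"dz":0,"yaw":0},
    {"dx":0.004,"dy":-0.08,"dz":0,"yaw":0},
    {"dx":0.004,"dy":-0.1,"dz":0,"yaw":0},
    {"dx":0.004,"dy":-0.1,"dz":0,"yaw":0},
    {"dx":0.004,"dy":-0.1,"dz":0,"yaw":0},
    {"dx":0.004,"dy":-0.1,"dz":0,"yaw":0},
    {"dx":0.004,"dy":-0.1,"dz":0,"yaw":0},
    {"dx":0.004,"dy":-0.08,"dz":0,"yaw":0},
    {"dx":0.004,"dy":-0.045,"dz":0,"yaw":0},
    {"dx":0,"dy":-0.02,"dz":0,"yaw":0},
    {"dx":0,"dy":0,"dz":0,"yaw":0},
    {"dx":0,"dy":0,"dz":0,"yaw":0}
  ]
}}

```text
t: 18.9
tcp_pos: [0.6299, -0.0947, 0.1375]
orientation: [-3.14, 0.0, 0.002]
contact_force: [-0.1, 0.8, -3.8]
grip_width: 0.664
finger_force: 43.6
```

Call:
{"method": "servo_tool", "body": {
  "series": [
    {"dx":0,"dy":0,"dz":-0.06,"yaw":0},
    {"dx":0,"dy":0,"dz":-0.06,"yaw":0},
    {"dx":0,"dy":0,"dz":-0.06,"yaw":0},
    {"dx":0,"dy":0,"dz":-0.05,"yaw":0},
    {"dx":0,"dy":0,"dz":-0.02,"yaw":0},
    {"dx":0,"dy":0,"dz":-0.012,"yaw":0},
    {"dx":0,"dy":0,"dz":-0.01,"yaw":0},
    {"dx":0,"dy":0,"dz":-0.008,"yaw":0},
    {"dx":0,"dy":0,"dz":-0.004,"yaw":0},
    {"dx":0,"dy":0,"dz":-0.004,"yaw":0},
    {"dx":0,"dy":0,"dz":0,"yaw":0},
    {"dx":0,"dy":0,"dz":0,"yaw":0}
  ]
}}

```text
t: 20.1
tcp_pos: [0.63, -0.0964, 0.0658]
orientation: [3.141, -0.0, -0.0]
contact_force: [0.4, 0.3, -3.3]
grip_width: 0.668
finger_force: 43.7
```

Call:
{"method": "servo_tool", "body": {
  "series": [
    {"dx":0,"dy":0,"dz":-0.005,"yaw":0},
    {"dx":0,"dy":0,"dz":-0.004,"yaw":0},
    {"dx":0,"dy":0,"dz":0,"yaw":0},
    {"dx":0,"dy":0,"dz":0,"yaw":0}
  ]
}}

```text
t: 20.5
tcp_pos: [0.6301, -0.0964, 0.0638]
orientation: [3.141, -0.0, -0.0]
contact_force: [-1.2, 0.2, -0.3]
grip_width: 0.665
finger_force: 43.8
```

Call:
{"method": "servo_tool", "body": {
  "series": [
    {"dx":0,"dy":0,"dz":-0.003,"yaw":0},
    {"dx":0,"dy":0,"dz":0,"yaw":0}
  ]
}}

```text
t: 20.7
tcp_pos: [0.6303, -0.0963, 0.0638]
orientation: [3.141, -0.001, -0.0]
contact_force: [-2.5, -0.2, 5.1]
grip_width: 0.67
finger_force: 44.4
```

Call:
{"method": "servo_tool", "body": {
  "claw": -1,
  "series": [
    {"dx":0,"dy":0,"dz":0,"yaw":0},
    {"dx":0,"dy":0,"dz":0,"yaw":0},
    {"dx":0,"dy":0,"dz":0,"yaw":0},
    {"dx":0,"dy":0,"dz":0,"yaw":0},
    {"dx":0,"dy":0,"dz":0.08,"yaw":0},
    {"dx":0,"dy":0,"dz":0.12,"yaw":0},
    {"dx":0,"dy":0,"dz":0.12,"yaw":0},
    {"dx":0,"dy":0,"dz":0.12,"yaw":0},
    {"dx":0,"dy":0,"dz":0.12,"yaw":0},
    {"dx":0,"dy":0,"dz":0.05,"yaw":0},
    {"dx":0,"dy":0,"dz":0,"yaw":0},
    {"dx":0,"dy":0,"dz":0,"yaw":0}
  ]
}}

```text
t: 21.9
tcp_pos: [0.6291, -0.0964, 0.2137]
orientation: [-3.142, 0.002, -0.0]
contact_force: [0.7, 0.5, -1.1]
grip_width: 0.999
finger_force: 0.0
```

Run:
```python
from h import *
c=wrist(); [circ(c,k) for k in('red','green')]; s=get_state(); print(s['tcp_pos'],s['qpos'].round(2))
```

```text
red [ 283  138   77   89 4992] [(621, -98, 57), (642, -98, 41)]
green [ 129  146   77   74 4393] [(620, 94, 47), (642, 43, 35)]
green [ 485  177   72   61 3390] [(590, -352, 47), (619, -283, 34)]
[ 0.62871798 -0.09633981  0.2130361 ] [ 0.29  0.39 -0.27  1.57  0.11  1.21 -1.58]
```

Call:
{"method": "servo_tool", "body": {
  "series": [
    {"dx":-0.004,"dy":-0.05,"dz":0,"yaw":0},
    {"dx":-0.005,"dy":-0.1,"dz":0,"yaw":0},
    {"dx":-0.005,"dy":-0.12,"dz":0,"yaw":0},
    {"dx":-0.005,"dy":-0.12,"dz":0,"yaw":0},
    {"dx":-0.005,"dy":-0.12,"dz":0,"yaw":0},
    {"dx":-0.005,"dy":-0.12,"dz":0,"yaw":0},
    {"dx":-0.005,"dy":-0.1,"dz":0,"yaw":0},
    {"dx":-0.005,"dy":-0.04,"dz":0,"yaw":0},
    {"dx":0,"dy":0,"dz":0,"yaw":0},
    {"dx":0,"dy":0,"dz":0,"yaw":0}
  ]
}}

```text
t: 22.95
tcp_pos: [0.6202, -0.2873, 0.2145]
orientation: [-3.14, 0.001, 0.001]
contact_force: [-0.9, 0.5, 0.1]
grip_width: 1.004
finger_force: 0.0
```

Call:
{"method": "servo_tool", "body": {
  "series": [
    {"dx":0,"dy":0,"dz":-0.08,"yaw":0},
    {"dx":0,"dy":0,"dz":-0.08,"yaw":0},
    {"dx":0,"dy":0,"dz":-0.08,"yaw":0},
    {"dx":0,"dy":0,"dz":-0.08,"yaw":0},
    {"dx":0,"dy":0,"dz":-0.08,"yaw":0},
    {"dx":0,"dy":0,"dz":-0.08,"yaw":0},
    {"dx":0,"dy":0,"dz":-0.06,"yaw":0},
    {"dx":0,"dy":0,"dz":-0.04,"yaw":0},
    {"dx":0,"dy":0,"dz":-0.028,"yaw":0},
    {"dx":0,"dy":0,"dz":0,"yaw":0},
    {"dx":0,"dy":0,"dz":0,"yaw":0}
  ]
}}

```text
t: 24.05
tcp_pos: [0.6207, -0.289, 0.0638]
orientation: [3.141, -0.001, -0.0]
contact_force: [0.8, 0.1, -0.5]
grip_width: 0.999
finger_force: 0.0
```

Call:
{"method": "servo_tool", "body": {
  "claw": 0.3,
  "force": 40,
  "series": [
    {"dx":0,"dy":0,"dz":0,"yaw":0},
    {"dx":0,"dy":0,"dz":0,"yaw":0},
    {"dx":0,"dy":0,"dz":0,"yaw":0},
    {"dx":0,"dy":0,"dz":0,"yaw":0},
    {"dx":0,"dy":0,"dz":0,"yaw":0},
    {"dx":0,"dy":0,"dz":0,"yaw":0},
    {"dx":0,"dy":0,"dz":0,"yaw":0}
  ]
}}

```text
t: 24.75
tcp_pos: [0.6208, -0.289, 0.0643]
orientation: [3.141, -0.002, -0.0]
contact_force: [-1.1, 0.7, 5.6]
grip_width: 0.669
finger_force: 43.4
```

Call:
{"method": "servo_tool", "body": {
  "series": [
    {"dx":0,"dy":0,"dz":0.03,"yaw":0},
    {"dx":0,"dy":0,"dz":0.05,"yaw":0},
    {"dx":0,"dy":0,"dz":0.08,"yaw":0},
    {"dx":0,"dy":0,"dz":0.08,"yaw":0},
    {"dx":0,"dy":0,"dz":0.08,"yaw":0},
    {"dx":0,"dy":0,"dz":0.08,"yaw":0},
    {"dx":0,"dy":0,"dz":0.08,"yaw":0},
    {"dx":0,"dy":0,"dz":0.04,"yaw":0},
    {"dx":0,"dy":0,"dz":0,"yaw":0},
    {"dx":0,"dy":0,"dz":0,"yaw":0}
  ]
}}

```text
t: 25.75
tcp_pos: [0.6195, -0.2887, 0.1923]
orientation: [-3.141, 0.001, -0.0]
contact_force: [-0.2, -0.3, -3.4]
grip_width: 0.667
finger_force: 43.5
```

Call:
{"method": "servo_tool", "body": {
  "series": [
    {"dx":0.008,"dy":0.05,"dz":0,"yaw":0},
    {"dx":0,"dy":0.1,"dz":0,"yaw":0},
    {"dx":0,"dy":0.12,"dz":0,"yaw":0},
    {"dx":0,"dy":0.12,"dz":0,"yaw":0},
    {"dx":0,"dy":0.12,"dz":0,"yaw":0},
    {"dx":0,"dy":0.12,"dz":0,"yaw":0},
    {"dx":0,"dy":0.12,"dz":0,"yaw":0},
    {"dx":0,"dy":0.12,"dz":0,"yaw":0},
    {"dx":0,"dy":0.12,"dz":0,"yaw":0},
    {"dx":0,"dy":0.12,"dz":0,"yaw":0},
    {"dx":0,"dy":0.12,"dz":0,"yaw":0},
    {"dx":0,"dy":0.12,"dz":0,"yaw":0}
  ]
}}

```text
t: 26.95
tcp_pos: [0.6209, 0.051, 0.192]
orientation: [-3.141, 0.002, 0.001]
contact_force: [0.2, 0.4, -2.4]
grip_width: 0.664
finger_force: 43.5
```

Call:
{"method": "servo_tool", "body": {
  "series": [
    {"dx":0,"dy":0.1,"dz":0,"yaw":0},
    {"dx":0,"dy":0.06,"dz":0,"yaw":0},
    {"dx":0,"dy":0.03,"dz":0,"yaw":0},
    {"dx":0,"dy":0,"dz":0,"yaw":0},
    {"dx":0,"dy":0,"dz":0,"yaw":0},
    {"dx":0,"dy":0,"dz":0,"yaw":0}
  ]
}}

```text
t: 27.55
tcp_pos: [0.6224, 0.0939, 0.193]
orientation: [3.14, 0.0, -0.003]
contact_force: [0.4, -0.3, -3.7]
grip_width: 0.669
finger_force: 43.5
```

Call:
{"method": "servo_tool", "body": {
  "series": [
    {"dx":0,"dy":0,"dz":-0.06,"yaw":0},
    {"dx":0,"dy":0,"dz":-0.08,"yaw":0},
    {"dx":0,"dy":0,"dz":-0.08,"yaw":0},
    {"dx":0,"dy":0,"dz":-0.08,"yaw":0},
    {"dx":0,"dy":0,"dz":-0.08,"yaw":0},
    {"dx":0,"dy":0,"dz":-0.06,"yaw":0},
    {"dx":0,"dy":0,"dz":-0.03,"yaw":0},
    {"dx":0,"dy":0,"dz":-0.015,"yaw":0},
    {"dx":0,"dy":0,"dz":-0.01,"yaw":0},
    {"dx":0,"dy":0,"dz":-0.008,"yaw":0},
    {"dx":0,"dy":0,"dz":0,"yaw":0},
    {"dx":0,"dy":0,"dz":0,"yaw":0}
  ]
}}

```text
t: 28.75
tcp_pos: [0.6226, 0.0962, 0.068]
orientation: [-3.142, -0.001, -0.0]
contact_force: [0.3, 0.1, -3.0]
grip_width: 0.668
finger_force: 43.5
```

Call:
{"method": "servo_tool", "body": {
  "series": [
    {"dx":0,"dy":0,"dz":-0.004,"yaw":0},
    {"dx":0,"dy":0,"dz":-0.004,"yaw":0},
    {"dx":0,"dy":0,"dz":0,"yaw":0},
    {"dx":0,"dy":0,"dz":0,"yaw":0}
  ]
}}

```text
t: 29.15
tcp_pos: [0.6221, 0.0961, 0.0654]
orientation: [3.141, 0.0, -0.0]
contact_force: [0.2, -0.5, -2.4]
grip_width: 0.668
finger_force: 43.5
```

Call:
{"method": "servo_tool", "body": {
  "series": [
    {"dx":0,"dy":0,"dz":-0.004,"yaw":0},
    {"dx":0,"dy":0,"dz":-0.004,"yaw":0},
    {"dx":0,"dy":0,"dz":0,"yaw":0},
    {"dx":0,"dy":0,"dz":0,"yaw":0}
  ]
}}

```text
t: 29.55
tcp_pos: [0.6226, 0.0962, 0.0643]
orientation: [3.141, -0.001, -0.0]
contact_force: [-2.3, -0.9, 4.1]
grip_width: 0.664
finger_force: 44.1
```

Call:
{"method": "servo_tool", "body": {
  "claw": -1,
  "series": [
    {"dx":0,"dy":0,"dz":0,"yaw":0},
    {"dx":0,"dy":0,"dz":0,"yaw":0},
    {"dx":0,"dy":0,"dz":0,"yaw":0},
    {"dx":0,"dy":0,"dz":0,"yaw":0},
    {"dx":0,"dy":0,"dz":0.08,"yaw":0},
    {"dx":0,"dy":0,"dz":0.12,"yaw":0},
    {"dx":0,"dy":0,"dz":0.12,"yaw":0},
    {"dx":0,"dy":0,"dz":0.12,"yaw":0},
    {"dx":0,"dy":0,"dz":0.12,"yaw":0},
    {"dx":0,"dy":0,"dz":0.05,"yaw":0},
    {"dx":0,"dy":0,"dz":0,"yaw":0}
  ]
}}

```text
t: 30.65
tcp_pos: [0.6234, 0.0965, 0.2177]
orientation: [-3.141, -0.004, -0.0]
contact_force: [-0.3, -0.3, -0.1]
grip_width: 1.001
finger_force: 0.0
```

Call:
{"method": "servo_tool", "body": {
  "series": [
    {"dx":-0.06,"dy":-0.04,"dz":0,"yaw":0},
    {"dx":-0.08,"dy":-0.05,"dz":0,"yaw":0},
    {"dx":-0.08,"dy":-0.05,"dz":0,"yaw":0},
    {"dx":-0.08,"dy":-0.05,"dz":0,"yaw":0},
    {"dx":-0.08,"dy":-0.05,"dz":0,"yaw":0},
    {"dx":-0.08,"dy":-0.05,"dz":0,"yaw":0},
    {"dx":-0.08,"dy":-0.05,"dz":0,"yaw":0},
    {"dx":-0.08,"dy":-0.04,"dz":0,"yaw":0},
    {"dx":0,"dy":0,"dz":0,"yaw":0},
    {"dx":0,"dy":0,"dz":0,"yaw":0}
  ]
}}

```text
t: 31.65
tcp_pos: [0.4666, 0.0011, 0.2147]
orientation: [-3.142, 0.002, -0.001]
contact_force: [-0.2, 0.4, -0.2]
grip_width: 0.998
finger_force: 0.0
```

Run:
```python
from h import *
c=wrist(); [circ(c,k) for k in('red','green','blue','yellow','pink')]; s=get_state(); print(s['tcp_pos'],s['qpos'].round(2)); cv2.imwrite('pics/w6.png',c['frame'])
```

```text
red [ 367    0  115   77 5006] [(635, -112, 62), (608, -81, 46)]
green [ 162    0  116   85 5808] [(628, 110, 65), (603, 81, 47)]
blue [ 127  156   75   72 1894] [(447, 198, 47), (471, 145, 35)]
blue [ 292  162   60   60 2829] [(447, -1, 39), (471, 0, 29)]
yellow [ 284  137   78   61 1743] [(467, -2, 48), (486, -1, 35)]
yellow [  80  183   72   61 3160] [(419, 263, 47), (450, 192, 34)]
[0.46726398 0.00156266 0.21503217] [ 0.2   0.08 -0.31  1.95  0.03  1.12 -1.69]
```

View pics/w6.png

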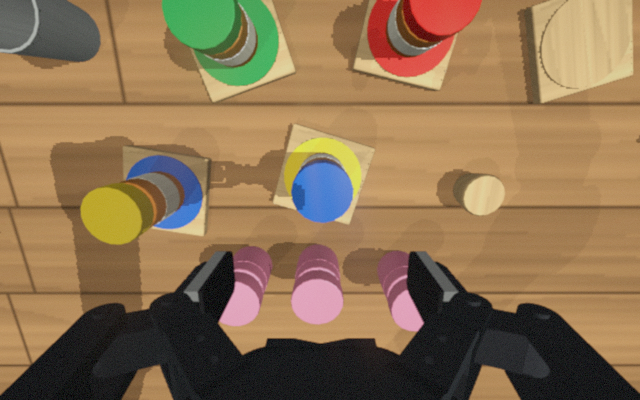

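The red and green jars stand on their discs. The blue lid at (322,191) gives a jar position of (470,0), and the pinks are well clear at x≈0.34.

Call:
{"method": "servo_tool", "body": {
  "series": [
    {"dx":0.01,"dy":-0.004,"dz":-0.08,"yaw":0},
    {"dx":0,"dy":0,"dz":-0.08,"yaw":0},
    {"dx":0,"dy":0,"dz":-0.08,"yaw":0},
    {"dx":0,"dy":0,"dz":-0.08,"yaw":0},
    {"dx":0,"dy":0,"dz":-0.08,"yaw":0},
    {"dx":0,"dy":0,"dz":-0.08,"yaw":0},
    {"dx":0,"dy":0,"dz":-0.06,"yaw":0},
    {"dx":0,"dy":0,"dz":-0.04,"yaw":0},
    {"dx":0,"dy":0,"dz":-0.028,"yaw":0},
    {"dx":0,"dy":0,"dz":0,"yaw":0},
    {"dx":0,"dy":0,"dz":0,"yaw":0}
  ]
}}

```text
t: 32.8
tcp_pos: [0.4703, 0.0003, 0.0642]
orientation: [-3.142, -0.001, 0.0]
contact_force: [-0.4, -0.3, 0.4]
grip_width: 0.999
finger_force: 0.0
```

Call:
{"method": "servo_tool", "body": {
  "claw": 0.3,
  "force": 40,
  "series": [
    {"dx":0,"dy":0,"dz":0,"yaw":0},
    {"dx":0,"dy":0,"dz":0,"yaw":0},
    {"dx":0,"dy":0,"dz":0,"yaw":0},
    {"dx":0,"dy":0,"dz":0,"yaw":0},
    {"dx":0,"dy":0,"dz":0,"yaw":0},
    {"dx":0,"dy":0,"dz":0,"yaw":0},
    {"dx":0,"dy":0,"dz":0,"yaw":0}
  ]
}}

```text
t: 33.5
tcp_pos: [0.4703, 0.0001, 0.0648]
orientation: [3.141, -0.001, -0.0]
contact_force: [-1.1, -0.6, 7.2]
grip_width: 0.665
finger_force: 42.3
```

Call:
{"method": "servo_tool", "body": {
  "series": [
    {"dx":0,"dy":0,"dz":0.03,"yaw":0},
    {"dx":0,"dy":0,"dz":0.05,"yaw":0},
    {"dx":0,"dy":0,"dz":0.08,"yaw":0},
    {"dx":0,"dy":0,"dz":0.08,"yaw":0},
    {"dx":0,"dy":0,"dz":0.08,"yaw":0},
    {"dx":0,"dy":0,"dz":0.08,"yaw":0},
    {"dx":0,"dy":0,"dz":0.08,"yaw":0},
    {"dx":0,"dy":0,"dz":0.04,"yaw":0},
    {"dx":0,"dy":0,"dz":0,"yaw":0}
  ]
}}

```text
t: 34.4
tcp_pos: [0.4706, 0.0002, 0.1954]
orientation: [3.141, -0.003, -0.0]
contact_force: [1.0, 0.3, -4.5]
grip_width: 0.663
finger_force: 43.6
```

Call:
{"method": "servo_tool", "body": {
  "series": [
    {"dx":0.03,"dy":-0.056,"dz":0,"yaw":0},
    {"dx":0.05,"dy":-0.1,"dz":0,"yaw":0},
    {"dx":0.06,"dy":-0.12,"dz":0,"yaw":0},
    {"dx":0.06,"dy":-0.12,"dz":0,"yaw":0},
    {"dx":0.06,"dy":-0.12,"dz":0,"yaw":0},
    {"dx":0.06,"dy":-0.12,"dz":0,"yaw":0},
    {"dx":0.06,"dy":-0.12,"dz":0,"yaw":0},
    {"dx":0.06,"dy":-0.12,"dz":0,"yaw":0},
    {"dx":0.06,"dy":-0.12,"dz":0,"yaw":0},
    {"dx":0.06,"dy":-0.1,"dz":0,"yaw":0},
    {"dx":0.032,"dy":-0.06,"dz":0,"yaw":0},
    {"dx":0,"dy":0,"dz":0,"yaw":0}
  ]
}}

```text
t: 35.6
tcp_pos: [0.6165, -0.2936, 0.191]
orientation: [3.14, 0.004, -0.005]
contact_force: [-0.5, -0.3, -3.4]
grip_width: 0.665
finger_force: 43.7
```

Call:
{"method": "servo_tool", "body": {
  "series": [
    {"dx":0,"dy":0,"dz":-0.04,"yaw":0},
    {"dx":0,"dy":0,"dz":-0.06,"yaw":0},
    {"dx":0,"dy":0,"dz":-0.08,"yaw":0},
    {"dx":0,"dy":0,"dz":-0.08,"yaw":0},
    {"dx":0,"dy":0,"dz":-0.08,"yaw":0},
    {"dx":0,"dy":0,"dz":-0.08,"yaw":0},
    {"dx":0,"dy":0,"dz":-0.03,"yaw":0},
    {"dx":0,"dy":0,"dz":-0.03,"yaw":0},
    {"dx":0,"dy":0,"dz":-0.015,"yaw":0},
    {"dx":0,"dy":0,"dz":-0.005,"yaw":0},
    {"dx":0,"dy":0,"dz":0,"yaw":0},
    {"dx":0,"dy":0,"dz":0,"yaw":0}
  ]
}}

```text
t: 36.8
tcp_pos: [0.6182, -0.2891, 0.0697]
orientation: [3.141, -0.001, -0.0]
contact_force: [-0.5, -0.6, -2.6]
grip_width: 0.667
finger_force: 43.7
```

Call:
{"method": "servo_tool", "body": {
  "series": [
    {"dx":0,"dy":0,"dz":-0.006,"yaw":0},
    {"dx":0,"dy":0,"dz":-0.006,"yaw":0},
    {"dx":0,"dy":0,"dz":-0.004,"yaw":0},
    {"dx":0,"dy":0,"dz":-0.004,"yaw":0},
    {"dx":0,"dy":0,"dz":0,"yaw":0},
    {"dx":0,"dy":0,"dz":0,"yaw":0}
  ]
}}

```text
t: 37.4
tcp_pos: [0.6179, -0.2889, 0.0649]
orientation: [3.141, -0.001, -0.0]
contact_force: [-3.1, 1.2, 6.2]
grip_width: 0.666
finger_force: 44.5
```

Call:
{"method": "servo_tool", "body": {
  "claw": -1,
  "series": [
    {"dx":0,"dy":0,"dz":0,"yaw":0},
    {"dx":0,"dy":0,"dz":0,"yaw":0},
    {"dx":0,"dy":0,"dz":0,"yaw":0},
    {"dx":0,"dy":0,"dz":0,"yaw":0},
    {"dx":0,"dy":0,"dz":0.08,"yaw":0},
    {"dx":0,"dy":0,"dz":0.12,"yaw":0},
    {"dx":0,"dy":0,"dz":0.12,"yaw":0},
    {"dx":0,"dy":0,"dz":0.12,"yaw":0},
    {"dx":0,"dy":0,"dz":0.12,"yaw":0},
    {"dx":0,"dy":0,"dz":0.05,"yaw":0},
    {"dx":0,"dy":0,"dz":0,"yaw":0}
  ]
}}

```text
t: 38.5
tcp_pos: [0.6189, -0.2894, 0.2185]
orientation: [3.14, -0.004, -0.0]
contact_force: [-0.1, 0.4, 0.3]
grip_width: 0.999
finger_force: 0.0
```

Run:
```python
from h import *
c=wrist(); [circ(c,k) for k in('red','blue')]; s=get_state(); print(s['tcp_pos'])
```

```text
red [ 129  130   76   76 2251] [(630, -98, 48), (645, -149, 35)]
red [  81  153   74   63 3602] [(610, -35, 47), (631, -102, 34)]
blue [ 291  166   59   60 2749] [(594, -290, 39), (619, -290, 29)]
[ 0.61775981 -0.28890204  0.21629759]
```

Call:
{"method": "servo_tool", "body": {
  "series": [
    {"dx":-0.03,"dy":0.08,"dz":0,"yaw":0},
    {"dx":-0.05,"dy":0.15,"dz":0,"yaw":0},
    {"dx":-0.05,"dy":0.15,"dz":0,"yaw":0},
    {"dx":-0.05,"dy":0.15,"dz":0,"yaw":0},
    {"dx":-0.05,"dy":0.15,"dz":0,"yaw":0},
    {"dx":-0.05,"dy":0.15,"dz":0,"yaw":0},
    {"dx":-0.05,"dy":0.15,"dz":0,"yaw":0},
    {"dx":-0.05,"dy":0.15,"dz":0,"yaw":0},
    {"dx":-0.05,"dy":0.15,"dz":0,"yaw":0},
    {"dx":-0.05,"dy":0.15,"dz":0,"yaw":0},
    {"dx":-0.05,"dy":0.15,"dz":0,"yaw":0},
    {"dx":-0.05,"dy":0.15,"dz":0,"yaw":0}
  ]
}}

```text
t: 39.75
tcp_pos: [0.4706, 0.1445, 0.2142]
orientation: [3.14, 0.004, -0.0]
contact_force: [-0.1, 0.3, -0.1]
grip_width: 0.999
finger_force: 0.0
```

Call:
{"method": "servo_tool", "body": {
  "series": [
    {"dx":-0.05,"dy":0.12,"dz":0,"yaw":0},
    {"dx":-0.03,"dy":0.08,"dz":0,"yaw":0},
    {"dx":-0.024,"dy":0.026,"dz":0,"yaw":0},
    {"dx":0,"dy":0,"dz":0,"yaw":0},
    {"dx":0,"dy":0,"dz":0,"yaw":0}
  ]
}}

```text
t: 40.25
tcp_pos: [0.4467, 0.1984, 0.2155]
orientation: [3.14, 0.001, -0.002]
contact_force: [0.3, -0.3, 0.8]
grip_width: 1.002
finger_force: 0.0
```

Run:
```python
from h import *
c=wrist(); [circ(c,k) for k in('yellow','blue')]; s=get_state(); print(s['tcp_pos'],s['qpos'].round(2))
```

```text
yellow [ 443  120   81   79 4930] [(467, -2, 49), (480, 52, 36)]
yellow [ 290  163   61   62 2951] [(424, 199, 41), (449, 199, 30)]
blue [ 282  139   76   57 1594] [(446, 199, 47), (465, 198, 34)]
[0.44707615 0.19824293 0.21572379] [-0.09  0.13 -0.46  1.9   0.06  1.13 -2.14]
```

Call:
{"method": "servo_tool", "body": {
  "series": [
    {"dx":0.006,"dy":0.002,"dz":-0.08,"yaw":0},
    {"dx":0,"dy":0,"dz":-0.08,"yaw":0},
    {"dx":0,"dy":0,"dz":-0.08,"yaw":0},
    {"dx":0,"dy":0,"dz":-0.08,"yaw":0},
    {"dx":0,"dy":0,"dz":-0.08,"yaw":0},
    {"dx":0,"dy":0,"dz":-0.08,"yaw":0},
    {"dx":0,"dy":0,"dz":-0.06,"yaw":0},
    {"dx":0,"dy":0,"dz":-0.04,"yaw":0},
    {"dx":0,"dy":0,"dz":-0.028,"yaw":0},
    {"dx":0,"dy":0,"dz":0,"yaw":0},
    {"dx":0,"dy":0,"dz":0,"yaw":0}
  ]
}}

```text
t: 41.4
tcp_pos: [0.4487, 0.2006, 0.0648]
orientation: [-3.141, -0.001, -0.001]
contact_force: [-0.1, -0.0, 1.1]
grip_width: 0.999
finger_force: 0.0
```

Call:
{"method": "servo_tool", "body": {
  "claw": 0.3,
  "force": 40,
  "series": [
    {"dx":0,"dy":0,"dz":0,"yaw":0},
    {"dx":0,"dy":0,"dz":0,"yaw":0},
    {"dx":0,"dy":0,"dz":0,"yaw":0},
    {"dx":0,"dy":0,"dz":0,"yaw":0},
    {"dx":0,"dy":0,"dz":0,"yaw":0},
    {"dx":0,"dy":0,"dz":0,"yaw":0},
    {"dx":0,"dy":0,"dz":0,"yaw":0}
  ]
}}

```text
t: 42.1
tcp_pos: [0.4489, 0.2005, 0.0653]
orientation: [3.141, -0.001, -0.0]
contact_force: [-1.4, -0.9, 5.9]
grip_width: 0.667
finger_force: 42.1
```

Call:
{"method": "servo_tool", "body": {
  "series": [
    {"dx":0,"dy":0,"dz":0.03,"yaw":0},
    {"dx":0,"dy":0,"dz":0.05,"yaw":0},
    {"dx":0,"dy":0,"dz":0.06,"yaw":0},
    {"dx":0,"dy":0,"dz":0.06,"yaw":0},
    {"dx":0,"dy":0,"dz":0.06,"yaw":0},
    {"dx":0,"dy":0,"dz":0.04,"yaw":0},
    {"dx":0,"dy":0,"dz":0,"yaw":0},
    {"dx":0,"dy":0,"dz":0,"yaw":0}
  ]
}}

```text
t: 42.9
tcp_pos: [0.4478, 0.2005, 0.1392]
orientation: [3.141, 0.0, -0.0]
contact_force: [-0.4, -0.2, -3.6]
grip_width: 0.665
finger_force: 43.8
```

Call:
{"method": "servo_tool", "body": {
  "series": [
    {"dx":0.006,"dy":-0.05,"dz":0,"yaw":0},
    {"dx":0.01,"dy":-0.09,"dz":0,"yaw":0},
    {"dx":0.01,"dy":-0.1,"dz":0,"yaw":0},
    {"dx":0.01,"dy":-0.1,"dz":0,"yaw":0},
    {"dx":0.01,"dy":-0.1,"dz":0,"yaw":0},
    {"dx":0.01,"dy":-0.1,"dz":0,"yaw":0},
    {"dx":0.01,"dy":-0.1,"dz":0,"yaw":0},
    {"dx":0.01,"dy":-0.09,"dz":0,"yaw":0},
    {"dx":0,"dy":-0.05,"dz":0,"yaw":0},
    {"dx":0,"dy":-0.026,"dz":0,"yaw":0},
    {"dx":0,"dy":0,"dz":0,"yaw":0},
    {"dx":0,"dy":0,"dz":0,"yaw":0}
  ]
}}

```text
t: 44.1
tcp_pos: [0.467, 0.0003, 0.1393]
orientation: [-3.141, 0.0, 0.001]
contact_force: [-0.9, -0.2, -3.4]
grip_width: 0.668
finger_force: 43.8
```

Call:
{"method": "servo_tool", "body": {
  "series": [
    {"dx":0,"dy":0,"dz":-0.06,"yaw":0},
    {"dx":0,"dy":0,"dz":-0.06,"yaw":0},
    {"dx":0,"dy":0,"dz":-0.06,"yaw":0},
    {"dx":0,"dy":0,"dz":-0.05,"yaw":0},
    {"dx":0,"dy":0,"dz":-0.02,"yaw":0},
    {"dx":0,"dy":0,"dz":-0.012,"yaw":0},
    {"dx":0,"dy":0,"dz":-0.01,"yaw":0},
    {"dx":0,"dy":0,"dz":-0.008,"yaw":0},
    {"dx":0,"dy":0,"dz":-0.004,"yaw":0},
    {"dx":0,"dy":0,"dz":-0.004,"yaw":0},
    {"dx":0,"dy":0,"dz":0,"yaw":0},
    {"dx":0,"dy":0,"dz":0,"yaw":0}
  ]
}}

```text
t: 45.3
tcp_pos: [0.4672, -0.0009, 0.0675]
orientation: [3.141, -0.0, -0.0]
contact_force: [-0.7, -0.3, -4.5]
grip_width: 0.668
finger_force: 43.8
```

Call:
{"method": "servo_tool", "body": {
  "series": [
    {"dx":0,"dy":0,"dz":-0.004,"yaw":0},
    {"dx":0,"dy":0,"dz":-0.004,"yaw":0},
    {"dx":0,"dy":0,"dz":0,"yaw":0},
    {"dx":0,"dy":0,"dz":0,"yaw":0}
  ]
}}

```text
t: 45.7
tcp_pos: [0.4672, -0.0009, 0.0654]
orientation: [3.141, -0.0, -0.0]
contact_force: [-0.1, -0.3, -2.3]
grip_width: 0.667
finger_force: 43.9
```

Call:
{"method": "servo_tool", "body": {
  "series": [
    {"dx":0,"dy":0,"dz":-0.004,"yaw":0},
    {"dx":0,"dy":0,"dz":-0.002,"yaw":0},
    {"dx":0,"dy":0,"dz":0,"yaw":0},
    {"dx":0,"dy":0,"dz":0,"yaw":0}
  ]
}}

```text
t: 46.1
tcp_pos: [0.4679, -0.0009, 0.0653]
orientation: [3.141, -0.001, -0.0]
contact_force: [-2.8, -0.4, 8.0]
grip_width: 0.67
finger_force: 45.1
```

Call:
{"method": "servo_tool", "body": {
  "claw": -1,
  "series": [
    {"dx":0,"dy":0,"dz":0,"yaw":0},
    {"dx":0,"dy":0,"dz":0,"yaw":0},
    {"dx":0,"dy":0,"dz":0,"yaw":0},
    {"dx":0,"dy":0,"dz":0,"yaw":0},
    {"dx":0,"dy":0,"dz":0.08,"yaw":0},
    {"dx":0,"dy":0,"dz":0.12,"yaw":0},
    {"dx":0,"dy":0,"dz":0.12,"yaw":0},
    {"dx":0,"dy":0,"dz":0.12,"yaw":0},
    {"dx":0,"dy":0,"dz":0.12,"yaw":0},
    {"dx":0,"dy":0,"dz":0.05,"yaw":0},
    {"dx":0,"dy":0,"dz":0,"yaw":0}
  ]
}}

```text
t: 47.2
tcp_pos: [0.4684, -0.0008, 0.2178]
orientation: [3.141, -0.004, -0.0]
contact_force: [0.0, -0.3, 0.2]
grip_width: 0.998
finger_force: 0.0
```

Call:
{"method": "servo_tool", "body": {
  "series": [
    {"dx":0.03,"dy":-0.056,"dz":0,"yaw":0},
    {"dx":0.05,"dy":-0.1,"dz":0,"yaw":0},
    {"dx":0.06,"dy":-0.12,"dz":0,"yaw":0},
    {"dx":0.06,"dy":-0.12,"dz":0,"yaw":0},
    {"dx":0.06,"dy":-0.12,"dz":0,"yaw":0},
    {"dx":0.06,"dy":-0.12,"dz":0,"yaw":0},
    {"dx":0.06,"dy":-0.12,"dz":0,"yaw":0},
    {"dx":0.06,"dy":-0.12,"dz":0,"yaw":0},
    {"dx":0.06,"dy":-0.12,"dz":0,"yaw":0},
    {"dx":0.06,"dy":-0.1,"dz":0,"yaw":0},
    {"dx":0.042,"dy":-0.058,"dz":0,"yaw":0},
    {"dx":0,"dy":0,"dz":0,"yaw":0}
  ]
}}

```text
t: 48.4
tcp_pos: [0.6165, -0.2936, 0.2126]
orientation: [3.141, 0.005, -0.004]
contact_force: [-0.7, 0.4, -0.4]
grip_width: 1.001
finger_force: 0.0
```

Run:
```python
from h import *
c=wrist(); [circ(c,k) for k in('yellow','blue')]; s=get_state(); print(s['tcp_pos'],s['qpos'].round(2))
```

```text
yellow [  73  253   72   61 1641] [(467, -2, 49), (526, -81, 36)]
yellow [  20  301   64   53 1990] [(395, 92, 55), (474, -12, 40)]
blue [ 285  164   61   61 2894] [(594, -288, 40), (619, -290, 29)]
[ 0.6162898  -0.29125445  0.21306471] [ 0.47  0.46 -0.14  1.45  0.07  1.24 -1.24]
```

Call:
{"method": "servo_tool", "body": {
  "series": [
    {"dx":0,"dy":0,"dz":-0.08,"yaw":0},
    {"dx":0,"dy":0,"dz":-0.08,"yaw":0},
    {"dx":0,"dy":0,"dz":-0.08,"yaw":0},
    {"dx":0,"dy":0,"dz":-0.08,"yaw":0},
    {"dx":0,"dy":0,"dz":-0.08,"yaw":0},
    {"dx":0,"dy":0,"dz":-0.08,"yaw":0},
    {"dx":0,"dy":0,"dz":-0.06,"yaw":0},
    {"dx":0,"dy":0,"dz":-0.04,"yaw":0},
    {"dx":0,"dy":0,"dz":-0.028,"yaw":0},
    {"dx":0,"dy":0,"dz":0,"yaw":0},
    {"dx":0,"dy":0,"dz":0,"yaw":0}
  ]
}}

```text
t: 49.55
tcp_pos: [0.6181, -0.2895, 0.065]
orientation: [3.141, -0.001, -0.0]
contact_force: [0.4, 0.0, -0.3]
grip_width: 1.005
finger_force: 0.0
```

Call:
{"method": "servo_tool", "body": {
  "claw": 0.3,
  "force": 40,
  "series": [
    {"dx":0,"dy":0,"dz":0,"yaw":0},
    {"dx":0,"dy":0,"dz":0,"yaw":0},
    {"dx":0,"dy":0,"dz":0,"yaw":0},
    {"dx":0,"dy":0,"dz":0,"yaw":0},
    {"dx":0,"dy":0,"dz":0,"yaw":0},
    {"dx":0,"dy":0,"dz":0,"yaw":0},
    {"dx":0,"dy":0,"dz":0,"yaw":0}
  ]
}}

```text
t: 50.25
tcp_pos: [0.6185, -0.2895, 0.0655]
orientation: [3.141, -0.002, -0.0]
contact_force: [-0.6, 0.5, 5.7]
grip_width: 0.664
finger_force: 43.7
```

Call:
{"method": "servo_tool", "body": {
  "series": [
    {"dx":0,"dy":0,"dz":0.03,"yaw":0},
    {"dx":0,"dy":0,"dz":0.05,"yaw":0},
    {"dx":0,"dy":0,"dz":0.08,"yaw":0},
    {"dx":0,"dy":0,"dz":0.08,"yaw":0},
    {"dx":0,"dy":0,"dz":0.08,"yaw":0},
    {"dx":0,"dy":0,"dz":0.08,"yaw":0},
    {"dx":0,"dy":0,"dz":0.08,"yaw":0},
    {"dx":0,"dy":0,"dz":0.06,"yaw":0},
    {"dx":0,"dy":0,"dz":0,"yaw":0},
    {"dx":0,"dy":0,"dz":0,"yaw":0}
  ]
}}

```text
t: 51.25
tcp_pos: [0.6172, -0.2893, 0.1989]
orientation: [-3.141, 0.001, -0.0]
contact_force: [-0.3, -0.7, -3.2]
grip_width: 0.668
finger_force: 43.6
```

Call:
{"method": "servo_tool", "body": {
  "series": [
    {"dx":-0.02,"dy":0.06,"dz":0,"yaw":0},
    {"dx":-0.04,"dy":0.11,"dz":0,"yaw":0},
    {"dx":-0.045,"dy":0.13,"dz":0,"yaw":0},
    {"dx":-0.045,"dy":0.13,"dz":0,"yaw":0},
    {"dx":-0.045,"dy":0.13,"dz":0,"yaw":0},
    {"dx":-0.045,"dy":0.13,"dz":0,"yaw":0},
    {"dx":-0.045,"dy":0.13,"dz":0,"yaw":0},
    {"dx":-0.045,"dy":0.13,"dz":0,"yaw":0},
    {"dx":-0.045,"dy":0.13,"dz":0,"yaw":0},
    {"dx":-0.045,"dy":0.13,"dz":0,"yaw":0},
    {"dx":-0.045,"dy":0.13,"dz":0,"yaw":0},
    {"dx":-0.045,"dy":0.13,"dz":0,"yaw":0}
  ]
}}

```text
t: 52.45
tcp_pos: [0.4876, 0.08, 0.1983]
orientation: [3.141, 0.002, 0.001]
contact_force: [0.6, -0.5, -3.5]
grip_width: 0.665
finger_force: 43.6
```

Call:
{"method": "servo_tool", "body": {
  "series": [
    {"dx":-0.045,"dy":0.13,"dz":0,"yaw":0},
    {"dx":-0.045,"dy":0.13,"dz":0,"yaw":0},
    {"dx":-0.04,"dy":0.11,"dz":0,"yaw":0},
    {"dx":-0.03,"dy":0.08,"dz":0,"yaw":0},
    {"dx":-0.014,"dy":0.037,"dz":0,"yaw":0},
    {"dx":0,"dy":0,"dz":0,"yaw":0},
    {"dx":0,"dy":0,"dz":0,"yaw":0}
  ]
}}

```text
t: 53.15
tcp_pos: [0.4465, 0.1985, 0.1989]
orientation: [3.14, 0.001, -0.001]
contact_force: [-0.3, -0.3, -4.4]
grip_width: 0.666
finger_force: 43.6
```

Call:
{"method": "servo_tool", "body": {
  "series": [
    {"dx":0,"dy":0,"dz":-0.05,"yaw":0},
    {"dx":0,"dy":0,"dz":-0.08,"yaw":0},
    {"dx":0,"dy":0,"dz":-0.08,"yaw":0},
    {"dx":0,"dy":0,"dz":-0.08,"yaw":0},
    {"dx":0,"dy":0,"dz":-0.08,"yaw":0},
    {"dx":0,"dy":0,"dz":-0.06,"yaw":0},
    {"dx":0,"dy":0,"dz":-0.04,"yaw":0},
    {"dx":0,"dy":0,"dz":-0.03,"yaw":0},
    {"dx":0,"dy":0,"dz":-0.015,"yaw":0},
    {"dx":0,"dy":0,"dz":-0.005,"yaw":0},
    {"dx":0,"dy":0,"dz":0,"yaw":0},
    {"dx":0,"dy":0,"dz":0,"yaw":0}
  ]
}}

```text
t: 54.35
tcp_pos: [0.4471, 0.2002, 0.0699]
orientation: [-3.141, -0.001, -0.0]
contact_force: [0.3, -0.1, -4.4]
grip_width: 0.664
finger_force: 43.6
```

Call:
{"method": "servo_tool", "body": {
  "series": [
    {"dx":0,"dy":0,"dz":-0.006,"yaw":0},
    {"dx":0,"dy":0,"dz":-0.006,"yaw":0},
    {"dx":0,"dy":0,"dz":-0.004,"yaw":0},
    {"dx":0,"dy":0,"dz":-0.004,"yaw":0},
    {"dx":0,"dy":0,"dz":0,"yaw":0},
    {"dx":0,"dy":0,"dz":0,"yaw":0}
  ]
}}

```text
t: 54.95
tcp_pos: [0.4469, 0.2, 0.0655]
orientation: [3.141, -0.0, -0.0]
contact_force: [-1.8, -1.2, 6.8]
grip_width: 0.664
finger_force: 44.7
```

Set down. I'll release, rise, back off to free the view and check.

Call:
{"method": "servo_tool", "body": {
  "claw": -1,
  "series": [
    {"dx":0,"dy":0,"dz":0,"yaw":0},
    {"dx":0,"dy":0,"dz":0,"yaw":0},
    {"dx":0,"dy":0,"dz":0,"yaw":0},
    {"dx":0,"dy":0,"dz":0,"yaw":0},
    {"dx":0,"dy":0,"dz":0.08,"yaw":0},
    {"dx":0,"dy":0,"dz":0.12,"yaw":0},
    {"dx":0,"dy":0,"dz":0.12,"yaw":0},
    {"dx":0,"dy":0,"dz":0.12,"yaw":0},
    {"dx":0,"dy":0,"dz":0.12,"yaw":0},
    {"dx":0,"dy":0,"dz":0.12,"yaw":0},
    {"dx":0,"dy":0,"dz":0,"yaw":0},
    {"dx":0,"dy":0,"dz":0,"yaw":0}
  ]
}}

```text
t: 56.15
tcp_pos: [0.4468, 0.1999, 0.2347]
orientation: [-3.141, -0.001, -0.0]
contact_force: [0.3, 0.5, -0.4]
grip_width: 1.001
finger_force: 0.0
```

Run:
```python
from h import *
c=wrist(); [circ(c,k) for k in('yellow','blue','green','red')]; t=eyes.read_camera("scene")
cv2.imwrite('pics/fin.png',np.vstack([cv2.resize(t['frame'][100:300,150:500],(525,300)),cv2.resize(c['frame'],(525,300))]))
```

```text
yellow [ 439  121   74   75 2180] [(467, -2, 48), (479, 49, 36)]
yellow [ 489  142   70   59 3280] [(451, -65, 46), (467, 2, 34)]
blue [ 286  139   71   80 4081] [(439, 200, 53), (459, 200, 40)]
green [ 371    0  106   70 3725] [(624, 82, 60), (597, 112, 45)]
red [ 539    0   78   62 1994] [(626, -96, 48), (598, -21, 36)]
```

View pics/fin.png

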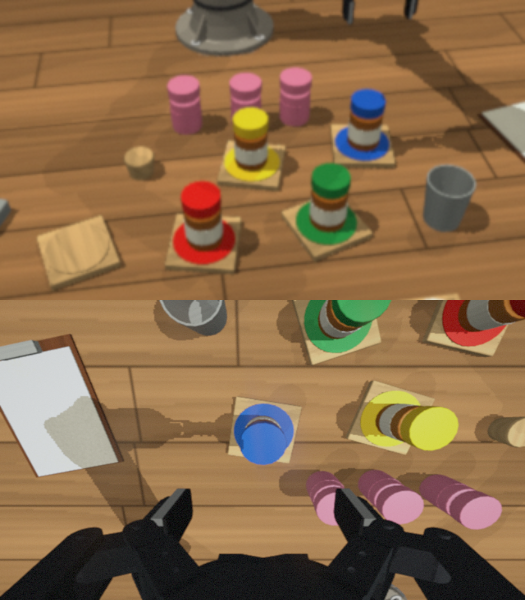

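All four jars stand upright and centred on discs of their own colours, the spare is empty and the cup is in place.

```bash
python3 -c "
from workcell import bot
print(bot.hand_in())"
```

```text
the job is handed in; nothing more can be done
None
```

The job is handed in (no verdict was returned): by the last images all four jars stand upright and centred on the discs of their lid colours, the spare block is empty and the cup is where it was. One early mis-grip tilted the green jar briefly (roughly 0.2–0.3 rad, under the 0.5 limit), and I set it right.

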